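# Pack a row of sample vessels in a carrying trough and wedge it tight

## Robot

A 6-joint arm with a two-finger parallel gripper is mounted at the origin on a cart in front of the work surface, level with it; the furniture and walls round the work are solid. World frame = base frame: x ahead of the robot, y to its left, z up, the work surface at z = 0. Lengths are in m, angles in rad, forces in N, time in s.
With the tool pointing down it reaches from about 0.35 to 0.775 m from the base axis. Payload 7.3 kg.
Tool frame: the origin (TCP) lies midway between the tips of the shut fingers; the grasp point (between the pads) lies 19 mm behind it; z points along the fingers, y is the line along which they close (so a half turn about z gives the same grasp; the last joint's range is limited). The gripper opens to 92 mm and grips with 3 to 60 N. Pads are 19 mm wide; open, the fingers measure 130 mm over their backs; the gripper's body (75 mm by 190 mm) begins 47 mm behind the grasp point.
Start: joints at [1.011, 0.342, 1.524, -0, 1.275, -0.146], TCP at [0.211, 0.481, 0.227] pointing down, gripper open.
Joint ranges: [-2.53, 2.53], [-0.77, 2.02], [0.04, 2.7], [-1, 4.14], [0.28, 2.66], [-3.11, 3.11]. Speed limits (rad/s): [2.57, 2.57, 3.14, 3.14, 3.14, 3.14].

## Interface

Orientations are given as [roll, pitch, yaw] about the fixed x, y, z axes, in that order (R = Rz(yaw) Ry(pitch) Rx(roll)).
In Python, from cell import robot, read_camera, camera_params, nets gives the robot as it stands. The module is installed in compiled form; this text tells all that it offers.
- The arm moves only by the tool step_arm, never from a script. Its argument "steps" is a list of rows, each an object of numbers: "x", "y", "z": the shift along the tool's x, y, z as a fraction of full scale; "rx", "ry", "rz": the turn, a rotation vector about the tool's x, y, z as a fraction of full scale; "claw": the opening, from -1 (shut) to 1 (fully open). In form: [{"x": .., "y": .., "z": .., "rx": .., "ry": .., "rz": .., "claw": ..}, ...]. A call has 1 to 12 rows; each row is the pose to reach, as a shift and turn from the pose commanded when the call began, along the tool's axes at that moment; what a row does not reach only later rows make up. Full scale, the value 1, is 750 mm for a shift and pi/4 rad for a turn. A row lasts 1/12 s, in which the tool goes at most 41.7 mm and 7.16 degrees, less where a joint would pass 70% of its speed; a pose out of reach is approached as far as the arm can. A call with a number of a shift or a turn outside -1 to 1 is refused whole. A call with a gripper value outside its range is refused whole. The fingers move at their own pace and stop on an object; "squeeze" is the grip in N (left out, the last holds). Time passes only in rows, so rows that repeat a pose let the fingers close. It gives the time, the measured TCP pose, the force, the opening and the grip force at its end, in the units of the state.
- robot.observe(): the state, without advancing time (a new reading comes with each control period).
- read_camera(name): name is "side" or "top" or "wrist"; returns (picture, depth): 400x640x3 uint8, blue, green, red; 400x640 float32, m along the optical axis (not along the pixel's ray), 0 where there is no reading.
- camera_params(name): a dict with "fx", "fy", "cx", "cy" (pixels), "R" (3x3) and "t" (3): a world point X has camera coordinates R X + t; the wrist camera has in their place "hand_eye" (4x4, takes a point from camera to tool coordinates, whose origin is the TCP and whose axes are the flange's). Camera axes: x right, y down, z forward; pixel columns grow to the right and rows downward; lengths in m; the calibration is good to about 2 mm. The wrist camera is an equidistant fisheye: a pixel r from the principal point sees the ray r / f radians off the axis. A picture is of the moment at which its call begins: read the wrist's pose just before it. camera_params takes no time and is no camera call.
- robot.hand_in(): hands the job in; it is judged then, once.
Trained networks look in the newest picture that a camera, given by its name, has taken for a name from the list of things; names that differ only in an ending like _2 or _b are one class to them, and where a whole thing is asked for, a point or a joint stands for the part that bears it (a point fixed in the world has none). Each returns a list of dicts, best first, with "conf" (0 to 1); they miss things now and then, are a little off and sometimes report something else, mostly with a low value. They report only what shows in the picture. A call takes as long as a camera call.
- nets.masks_of(camera, query): "region" (400x640 bool, what is visible of it) and "box" ([left, top, right, bottom] in pixels, round what is visible of it).
- nets.landmark_of(camera, query): "pixel" ([row, column] in pixels: a listed point, or the origin of a listed thing).
The state is a dict: "time": time; "qpos": joint angles; "qvel": joint speeds; "joint_efforts": joint torques, N m; "tool_pos": TCP position; "tool_rot": TCP orientation; "contact_force": force on the tool from outside, world axes, zero at the start; "torque": the same for the moment, N m; "opening": finger opening in m; "grip_force": force on a finger pad.
Only numpy, scipy, OpenCV 4.12 (cv2) and the standard library are available. Lean on these libraries where they do the work, as an engineer would, in place of code of your own. Each camera call takes 0.05 s, during which the arm holds its last target. There are 200 camera calls.

## Task

Pack the aluminium trough for carrying: stand the wide jar against the square end stop, the large vial at the other end of the row, and the small vial between the two, all upright along the middle of the trough. When the three stand in their row, push the wooden wedge down into the gap that is left, its sloping face against the sloping end of the trough, until it is firmly home and the row is packed tight without gaps. Leave the timer and the dish where they stand.

Things in the scene. Friction and masses are not known exactly. Their poses are not given: they have to be found in the camera images.
- trough: shallow aluminium trough, 66 x 170 mm, fixed to the bench, with a grey block standing at each end. Origin at the centre of its underside; y along the trough, z up. Floor top at z = 6 mm; the long side walls are low (top at z = 18 mm, inside faces at x = -27 and +27 mm).
- stop (a point): the square end stop: the point at the middle of its upright inner face where this meets the floor, trough frame y = +61 mm, z = 6 mm. The block is 34 mm wide in x, its top at z = 56 mm. Axes as the trough's.
- slope (a point): the sloping end: the middle of the top edge of its inner face, trough frame y = -76 mm, z = 52 mm. This face slopes outward going up (20 mm in 65 mm); at the floor it is at y = -62 mm. The block is 30 mm wide in x. Axes as the trough's.
- gap (a point): point on the trough's floor, at the middle (x = 0) of the place where the wedge's foot comes when the packed row is tight: trough frame y = -53.4 mm, z = 6 mm. Axes as the trough's.
- jar: low round jar of amber glass with a wide black screw lid, 46 mm across, 55 mm high, 90 g; the widest of the three vessels. Origin at the centre of its underside, z up.
- small_vial: the smaller capped round sample vial, 27 mm across the body, 57 mm high with cap (cap 23 mm across, above 52 mm), about 25 g. Origin at the centre of its underside, z up.
- large_vial: the larger capped round sample vial, 33 mm across the body, 65 mm high with cap (cap 28 mm across, above 60 mm), about 30 g. Origin at the centre of its underside, z up.
- wedge: pale wooden wedge on its narrow end, 36 mm wide in x, 65 mm high, 70 g. Origin at the centre of its foot, z up. Its +y face is upright at y = +10 mm; its -y face slopes from y = -10 mm at the foot to -30 mm at the top, like the trough's -y end. In the trough its axes lie along the trough's; with the row tight its foot stops about 6 mm above the floor and friction holds it.
- timer: white bench timer, 38 x 62 mm, 58 mm high, stands among the things; not to be moved. Origin at the centre of its underside.
- dish: flat clear plastic dish, 63 mm across, 14 mm high, on the bench; not to be moved. Origin at the centre of its underside.

How it is judged:
By the outcome, as a careful person would: the job done as asked, in the order asked, and still so for the second after the job is handed in, with the robot touching nothing.
It also fails if it takes over 93 s, if anything falls off the work surface, if the arm or the gripper's body presses on something with over 40 N, if the wrist force passes 120 N, or if a joint passes its speed limit or range.

## Working session

There is one attempt and no reset: what is moved stays moved. The work goes in short steps, Python scripts to look and compute and a tool call to move; the robot and the scene stay as the last step left them, time stands still between calls to the robot, and variables do not carry over. Pictures are saved under pics/ and viewed, at most 14 in all, crops included, and the job is handed in when it is done.

Besides the shell and the picture viewer there is one more tool, called after "Request:" as name(argument=value, ...) on one line, values as JSON. step_arm: Moves the arm, as the interface text tells. Its arguments: {"type":"object","properties":{"steps":{"type":"array","items":{"type":"object","properties":{"x":{"type":"number","minimum":-1,"maximum":1},"y":{"type":"number","minimum":-1,"maximum":1},"z":{"type":"number","minimum":-1,"maximum":1},"rx":{"type":"number","minimum":-1,"maximum":1},"ry":{"type":"number","minimum":-1,"maximum":1},"rz":{"type":"number","minimum":-1,"maximum":1},"claw":{"type":"number"}}}},"squeeze":{"type":"number"}},"required":["steps"]}

```bash
mkdir -p pics; ls; cat > h.py <<'E'
import numpy as np, cv2
from scipy.spatial.transform import Rotation as Ro
from cell import robot, read_camera, camera_params, nets
def cloud(cam,d,mask):
    p=camera_params(cam); v,u=np.nonzero(mask&(d>0)); z=d[v,u]
    C=np.stack([(u-p['cx'])/p['fx']*z,(v-p['cy'])/p['fy']*z,z],1)
    return (C-np.array(p['t']))@np.array(p['R'])
def ray(cam,px):
    p=camera_params(cam); R=np.array(p['R']); o=-R.T@np.array(p['t'])
    d=R.T@np.array([(px[1]-p['cx'])/p['fx'],(px[0]-p['cy'])/p['fy'],1]); return o,d
def atz(cam,px,z):
    o,d=ray(cam,px); return o+d*(z-o[2])/d[2]
E
python3 - <<'E'
from h import *
s=robot.observe(); print(s['time'],s['tool_pos'],s['tool_rot'],s['opening'],s['contact_force'])
names=['trough','jar','small_vial','large_vial','wedge','timer','dish']
for c in ['top','side']:
    im,d=read_camera(c); cv2.imwrite(f'pics/{c}0.png',im)
    p=camera_params(c); print(c,p['fx'],p['fy'],(-np.array(p['R']).T@p['t']).round(3))
    for n in names:
        for m in nets.masks_of(c,n)[:2]:
            P=cloud(c,d,m['region'])
            if len(P)<5: print(n,m['conf'],'few');continue
            print(n,round(m['conf'],2),m['box'],len(P),'med',np.median(P,0).round(3),'lo',np.percentile(P,2,0).round(3),'hi',np.percentile(P,98,0).round(3))
    for n in ['stop','slope','gap']:
        for l in nets.landmark_of(c,n)[:2]: print(n,round(l['conf'],2),np.round(l['pixel'],1), atz(c,l['pixel'],{'slope':.052}.get(n,.006)).round(4))
print(robot.observe()['time'])
E
```

```text
pics
0.0 [0.2108671  0.48035787 0.22605321] [-3.14010590e+00 -2.05843131e-04  2.72780159e+00] 0.09176116079565984 [-0.09336     0.02309995  0.39328598]
top 402.49648425751786 402.49648425751786 [0.3   0.036 1.194]
trough 0.82 [275.5, 179.2, 336.9, 214.5] 1220 med [0.561 0.092 0.008] lo [0.514 0.012 0.001] hi [0.604 0.166 0.057]
jar 0.79 [207.1, 191.3, 227.7, 210.1] 242 med [0.541 0.348 0.054] lo [0.522 0.331 0.016] hi [0.564 0.371 0.06 ]
large_vial 0.44 [386.6, 210.7, 398.1, 227.7] 138 med [ 0.482 -0.161  0.061] lo [ 0.47  -0.178  0.005] hi [ 0.497 -0.15   0.069]
wedge 0.74 [384.4, 180.2, 402.8, 195.5] 233 med [ 0.576 -0.163  0.063] lo [ 0.558 -0.192  0.001] hi [ 0.603 -0.143  0.069]
timer 0.87 [426.5, 216.4, 446.1, 235.9] 307 med [ 0.465 -0.293  0.038] lo [ 0.442 -0.324  0.001] hi [ 0.494 -0.268  0.06 ]
dish 0.64 [406.1, 196.4, 425.7, 219.1] 336 med [ 0.531 -0.24   0.003] lo [ 0.503 -0.267 -0.003] hi [ 0.56  -0.211  0.015]
stop 0.72 [192. 291.] [0.5781 0.1344 0.006 ]
slope 0.89 [198.4 331.2] [0.5471 0.0138 0.052 ]
gap 0.62 [201.1 321.8] [0.549  0.0414 0.006 ]
side 384.98947261703387
[... 381 characters left out ...]
1 -0.254  0.059]
large_vial 0.82 [329.9, 248.7, 347.6, 274.7] 348 med [ 0.479 -0.176  0.046] lo [ 0.468 -0.183  0.002] hi [ 0.496 -0.154  0.066]
wedge 0.71 [363.7, 228.9, 381.7, 255.9] 355 med [ 0.575 -0.172  0.064] lo [ 0.557 -0.189  0.006] hi [ 0.594 -0.15   0.068]
timer 0.7 [343.9, 297.5, 379.2, 330.0] 761 med [ 0.46  -0.306  0.036] lo [ 0.439 -0.331  0.003] hi [ 0.484 -0.28   0.059]
dish 0.87 [353.0, 270.9, 385.7, 295.9] 600 med [ 0.529 -0.237  0.004] lo [ 0.498 -0.27   0.   ] hi [ 0.558 -0.208  0.015]
stop 0.81 [178. 312.] [0.5708 0.1405 0.006 ]
slope 0.71 [195.7 322.3] [0.5413 0.0185 0.052 ]
gap 0.68 [205.7 319.7] [0.5397 0.0293 0.006 ]
gap 0.55 [144.8 276.8] [0.5403 0.3359 0.006 ]
1.1
```

```bash
python3 - <<'E'
from h import *
t=cv2.imread('pics/top0.png'); s=cv2.imread('pics/side0.png')
a=cv2.resize(t[160:250,195:455],(780,270),interpolation=cv2.INTER_CUBIC)
b=cv2.resize(s[110:340,255:425],(240,325),interpolation=cv2.INTER_CUBIC)
b1=cv2.resize(s[140:220,280:360],(320,320),interpolation=cv2.INTER_CUBIC)
c=np.zeros((600,800,3),np.uint8); c[:270,:780]=a; c[272:597,:240]=b; c[272:592,250:570]=b1
b2=cv2.resize(s[220:300,320:420],(225,180),interpolation=cv2.INTER_CUBIC);c[272:452,573:798]=b2
cv2.imwrite('pics/v0.png',c)
# fine geometry
dd={}
for cam in ['top','side']:
    im,d=read_camera(cam)
    P=cloud(cam,d,np.ones(d.shape,bool))
    np.save(f'{cam}.npy',P)
    q=P[(P[:,0]>.48)&(P[:,0]<.65)&(P[:,1]>-.02)&(P[:,1]<.2)]
    for lo,hi,nm in [(.045,.065,'blocktops'),(.0145,.022,'walls')]:
        r=q[(q[:,2]>lo)&(q[:,2]<hi)]
        for k in (0,1):
            w=r[(r[:,1]>.09)==bool(k)] if nm=='blocktops' else r[(r[:,0]>.56)==bool(k)]
            if len(w)>3:
                print(cam,nm,k,len(w),w.mean(0).round(4),cv2.minAreaRect(w[:,:2].astype(np.float32)))
    b=q[(q[:,2]>.004)]; print('all',cv2.minAreaRect(b[:,:2].astype(np.float32)))
    for nm,c,r,z in [('jar',(.542,.349),.05,.045),('lv',(.482,-.165),.035,.055),('wedge',(.576,-.165),.04,.058),('sv',(.593,-.275),.03,.045)]:
        w=P[(np.hypot(P[:,0]-c[0],P[:,1]-c[1])<r)&(P[:,2]>z)&(P[:,2]<.08)]
        if len(w)>4: print(cam,nm,len(w),w.mean(0).round(4),np.percentile(w[:,2],90).round(4),cv2.minAreaRect(w[:,:2].astype(np.float32)))
E
```

```text
top blocktops 0 40 [0.5359 0.0131 0.0517] ((0.5359005928039551, 0.013620346784591675), (0.011372591368854046, 0.03017815202474594), 73.85538482666016)
top blocktops 1 95 [0.5806 0.157  0.0554] ((0.5816875696182251, 0.15689867734909058), (0.02255566045641899, 0.034159451723098755), 74.48981475830078)
top walls 0 99 [0.5318 0.0874 0.0178] ((0.5506492853164673, 0.09175126999616623), (0.169805645942688, 0.044680576771497726), 73.29454040527344)
top walls 1 99 [0.5871 0.0876 0.0179] ((0.5687010288238525, 0.08648977428674698), (0.16658124327659607, 0.049086108803749084), 73.45574951171875)
all ((0.5653821229934692, 0.09201150387525558), (0.16766461730003357, 0.21711385250091553), 0.683107852935791)
top jar 206 [0.5432 0.3524 0.055 ] 0.058 ((0.5441795587539673, 0.3529866635799408), (0.04540865123271942, 0.044253382831811905), 28.29009437561035)
top lv 75 [ 0.4854 -0.1657  0.0639] 0.0669 ((0.48497024178504944, -0.16564670205116272), (0.024681121110916138, 0.02523866668343544), 0.3489105701446533)
top wedge 173 [ 0.5797 -0.1664  0.0648] 0.0677 ((0.5799202919006348, -0.16648754477500916), (0.0
[... 828 characters left out ...]
, 0.08798669278621674), (0.19791960716247559, 0.15555383265018463), 83.92986297607422)
side jar 136 [0.54   0.3477 0.0542] 0.0575 ((0.5426425933837891, 0.3518153131008148), (0.04620204493403435, 0.04409894719719887), 41.95329666137695)
side lv 128 [ 0.4825 -0.1701  0.064 ] 0.0669 ((0.48370590806007385, -0.16795960068702698), (0.026966284960508347, 0.0246628038585186), 62.239845275878906)
side wedge 235 [ 0.5774 -0.1686  0.0654] 0.0672 ((0.5789536833763123, -0.16665208339691162), (0.04278126731514931, 0.03501467779278755), 57.5092658996582)
side sv 108 [ 0.5893 -0.2834  0.0551] 0.0584 ((0.5907806754112244, -0.28269660472869873), (0.023065974935889244, 0.021079344674944878), 87.94062805175781)
```

View pics/v0.png

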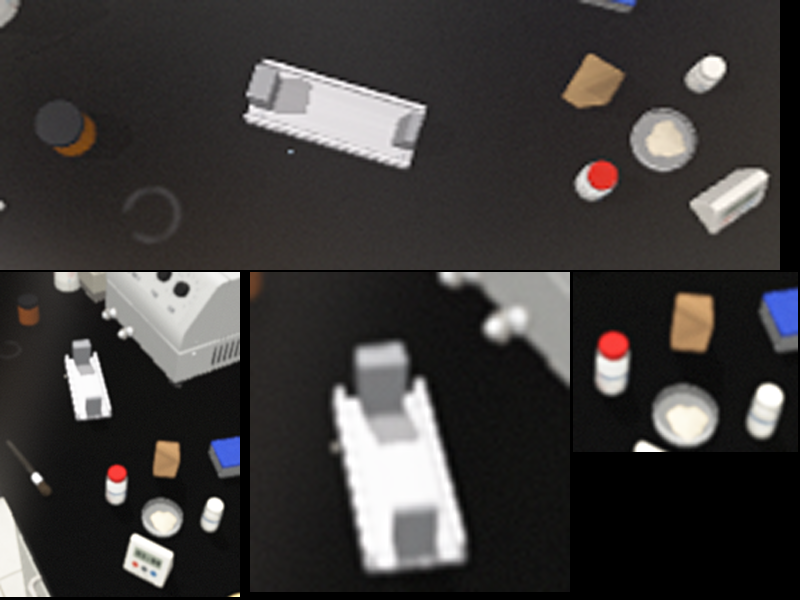

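The top view shows the trough with the stop at its left (world +y) end. The jar is at far left, with the wedge, red-capped large vial, white small vial, dish and timer on the right. Next I check for obstacles and the wedge's yaw.

```bash
cat >> h.py <<'E'
def wrist():
    s=robot.observe(); im,d=read_camera('wrist'); p=camera_params('wrist')
    T=np.eye(4); T[:3,:3]=Ro.from_euler('xyz',s['tool_rot']).as_matrix(); T[:3,3]=s['tool_pos']
    return im,d,T@np.array(p['hand_eye']),p
def wrays(p,vv,uu):
    x=uu-p['cx'];y=vv-p['cy'];r=np.hypot(x,y)+1e-9;th=r/p['fx']
    return np.stack([x/r*np.tan(th),y/r*np.tan(th),np.ones_like(r)],-1)
def wcloud(d,M,p,mask=None):
    m=(d>0) if mask is None else (d>0)&mask
    v,u=np.nonzero(m); C=wrays(p,v.astype(float),u.astype(float))*d[v,u][:,None]
    return C@M[:3,:3].T+M[:3,3]
def watz(M,p,px,z):
    r=M[:3,:3]@wrays(p,np.array(float(px[0])),np.array(float(px[1]))); return M[:3,3]+r*(z-M[2,3])/r[2]
E
python3 - <<'E'
from h import *
P=np.vstack([np.load('top.npy'),np.load('side.npy')])
print('cols y from .44 step -.04'); 
for x in np.arange(.28,.84,.04):
    print('%.2f'%x,' '.join('%4d'%(1000*np.percentile(w[:,2],97)) if len(w:=P[(abs(P[:,0]-x)<.02)&(abs(P[:,1]-y)<.02)])>3 else '   .' for y in np.arange(.44,-.42,-.04)))
for c in ['top','side']:
    read_camera(c)
    for n in ['wedge','small_vial','large_vial','jar','trough']:
        for l in nets.landmark_of(c,n)[:1]: print(c,n,round(l['conf'],2),atz(c,l['pixel'],0).round(4))
E
```

```text
cols y from .44 step -.04
0.28  590 -792 -789 -791 -792 -790 -791 -790 -792 -791 -791 -792 -791 -790 -789 -789 -791 -791 -793 -791 -788 -789
0.32    3    3    3    2    2    3    3    3    3    2    2    2    2    2    3    2    2    2    2    2    3    2
0.36    3    3    3    4    3   18   21   20   14   13    3   14   15   13    4    2    3    3    2    3    2   15
0.40    3    3    4    3    3   23   22   18    3    3    3    3   10   13   12    3    2    3    3    3    3   17
0.44   17    4    4    3    3    4    3    3    3    3    3    3    4    3    3    3    3    3   58   32    2   19
0.48   16    8    4    4    3    4    4    3    3    3    4    3    3    3    3   67   48   12   58   58    3   18
0.52    4    4   58   55    4    3    3    3   19   19   39   53    3    3    3    3   12   11   13    3    3   26
0.56    4    4   58   55    4    3    3   58   18   11   20   52    3    3    3   67   65   13   33    3    3   26
0.60    4    4    4    4    4    3    4   58   19   19    4    3    3    3    3   67   65    3   58    3    3    3
0.64  107    4    4    4    4    3    4
[... 252 characters left out ...]
182    3    3    4   33   35   33   28   29    3   11
0.76  279  279  278  276  235  235  240  242  242  241  234  231    4    3    3   28   34   32   29   21   29    3
0.80  279  279  279  277  238  244  250  265  260  250  237  236    4    3    4    3    3    3   30   30    3    3
top wedge 0.76 [ 0.5789 -0.174   0.    ]
top small_vial 0.18 [0.5506 0.0444 0.    ]
top large_vial 0.63 [0.5449 0.0372 0.    ]
top jar 0.84 [ 0.5511  0.3455 -0.    ]
top trough 0.79 [0.5634 0.0887 0.    ]
side wedge 0.7 [ 0.5897 -0.1495  0.    ]
side small_vial 0.64 [ 0.5998 -0.2776  0.    ]
side large_vial 0.68 [ 0.4842 -0.1724  0.    ]
side jar 0.72 [0.5614 0.0623 0.    ]
side trough 0.55 [0.5587 0.0932 0.    ]
```

Request:
step_arm(steps=[{"x": -0.474, "y": 0.022, "z": 0.08, "claw": 1}, {"x": -0.474, "y": 0.022, "z": 0.08, "claw": 1}, {"x": -0.474, "y": 0.022, "z": 0.08, "claw": 1}, {"x": -0.474, "y": 0.022, "z": 0.08, "claw": 1}, {"x": -0.474, "y": 0.022, "z": 0.08, "claw": 1}, {"x": -0.474, "y": 0.022, "z": 0.08, "claw": 1}, {"x": -0.474, "y": 0.022, "z": 0.08, "claw": 1}, {"x": -0.474, "y": 0.022, "z": 0.08, "claw": 1}, {"x": -0.474, "y": 0.022, "z": 0.08, "claw": 1}, {"x": -0.474, "y": 0.022, "z": 0.08, "claw": 1}, {"x": -0.474, "y": 0.022, "z": 0.08, "claw": 1}])

```text
$.steps[0]: bad value
```

```bash
cat >> h.py <<'E'
def rel(target,yaw=None):
    s=robot.observe(); R=Ro.from_euler('xyz',s['tool_rot']).as_matrix(); d=R.T@(np.array(target)-s['tool_pos'])
    out=dict(zip('xyz',(d/.75).round(4)))
    if yaw is not None:
        rv=Ro.from_matrix(R.T@Ro.from_euler('xyz',[np.pi,0,yaw]).as_matrix()).as_rotvec()/(np.pi/4); out.update(zip(['rx','ry','rz'],rv.round(4)))
    print(target,yaw,out)
E
python3 - <<'E'
from h import *
im,d,M,p=wrist(); cv2.imwrite('pics/w1.png',im)
P=wcloud(d,M,p); c=(.543,.352)
w=P[(np.hypot(P[:,0]-c[0],P[:,1]-c[1])<.05)&(P[:,2]>.045)&(P[:,2]<.08)]
print(len(w),w.mean(0),np.percentile(w[:,2],[10,50,90]),cv2.minEnclosingCircle(w[:,:2].astype(np.float32)),cv2.minAreaRect(w[:,:2].astype(np.float32)))
print(M.round(3))
for l in nets.landmark_of('wrist','jar')[:1]: print(l['conf'],watz(M,p,l['pixel'],0))
for m in nets.masks_of('wrist','jar')[:1]: print(m['box'])
Q=np.vstack([np.load('top.npy'),np.load('side.npy')]);
for z0,z1 in [(.01,.08),(.08,.3)]:
  q=Q[(Q[:,1]>-.05)&(Q[:,1]<.25)&(Q[:,0]>.63)&(Q[:,2]>z0)&(Q[:,2]<z1)]; print(z0,np.percentile(q[:,0],[0,2,10]) if len(q) else 0)
s=robot.observe();print(s['time'],s['tool_pos'],s['tool_rot'],s['qpos'].round(3) if hasattr(s['qpos'],'round') else s['qpos'])
E
```

```text
<stdin>:5: RuntimeWarning: Mean of empty slice.
  ret = um.true_divide(
Traceback (most recent call last):
IndexError: index -1 is out of bounds for axis 0 with size 0
```

Request:
step_arm(steps=[{"x": -0.474, "y": 0.022, "z": 0.08, "rx": 0, "ry": 0, "rz": 0, "claw": 1}, {"x": -0.474, "y": 0.022, "z": 0.08, "rx": 0, "ry": 0, "rz": 0, "claw": 1}, {"x": -0.474, "y": 0.022, "z": 0.08, "rx": 0, "ry": 0, "rz": 0, "claw": 1}, {"x": -0.474, "y": 0.022, "z": 0.08, "rx": 0, "ry": 0, "rz": 0, "claw": 1}, {"x": -0.474, "y": 0.022, "z": 0.08, "rx": 0, "ry": 0, "rz": 0, "claw": 1}, {"x": -0.474, "y": 0.022, "z": 0.08, "rx": 0, "ry": 0, "rz": 0, "claw": 1}, {"x": -0.474, "y": 0.022, "z": 0.08, "rx": 0, "ry": 0, "rz": 0, "claw": 1}, {"x": -0.474, "y": 0.022, "z": 0.08, "rx": 0, "ry": 0, "rz": 0, "claw": 1}, {"x": -0.474, "y": 0.022, "z": 0.08, "rx": 0, "ry": 0, "rz": 0, "claw": 1}, {"x": -0.474, "y": 0.022, "z": 0.08, "rx": 0, "ry": 0, "rz": 0, "claw": 1}, {"x": -0.474, "y": 0.022, "z": 0.08, "rx": 0, "ry": 0, "rz": 0, "claw": 1}])

```text
time: 2.77
tool_pos: [0.5441, 0.3517, 0.1656]
tool_rot: [-3.141, -0.001, 2.725]
contact_force: [-0.7, 0.6, -0.7]
opening: 0.0921
grip_force: 0.0
```

```bash
python3 - <<'E'
from h import *
im,d,M,p=wrist(); cv2.imwrite('pics/w1.png',im)
P=wcloud(d,M,p); c=(.543,.352)
w=P[(np.hypot(P[:,0]-c[0],P[:,1]-c[1])<.05)&(P[:,2]>.045)&(P[:,2]<.08)]
print(M.round(3),len(P),len(w))
if len(w): print(np.percentile(w[:,2],[10,50,90]),cv2.minEnclosingCircle(w[:,:2].astype(np.float32)),cv2.minAreaRect(w[:,:2].astype(np.float32)))
for m in nets.masks_of('wrist','jar')[:1]: print(m['conf'],m['box'])
for l in nets.landmark_of('wrist','jar')[:1]: print(l['conf'],watz(M,p,l['pixel'],0))
Q=np.vstack([np.load('top.npy'),np.load('side.npy')]);
for z0,z1 in [(.01,.08),(.08,.3)]:
  q=Q[(Q[:,1]>-.05)&(Q[:,1]<.25)&(Q[:,0]>.63)&(Q[:,2]>z0)&(Q[:,2]<z1)]; print(z0,np.percentile(q[:,0],[0,2,10]) if len(q) else 0)
s=robot.observe();print(s['time'],s['tool_pos'],s['tool_rot'],s['qpos'])
E
```

```text
[[ 0.404  0.878  0.255  0.475]
 [ 0.915 -0.388 -0.113  0.382]
 [-0.     0.279 -0.96   0.324]
 [ 0.     0.     0.     1.   ]] 252814 2010
[0.0545898  0.05572217 0.0566241 ] ((0.5419483780860901, 0.3515068292617798), 0.023709721863269806) ((0.5418522953987122, 0.3513098359107971), (0.04547632485628128, 0.04630572348833084), 26.886104583740234)
0.73 [286.5, 158.1, 341.2, 214.7]
0.68 [0.54038446 0.35044838 0.        ]
0.01 [0.67489464 0.68344854 0.70546916]
0.08 [0.70304157 0.7072612  0.71890385]
2.9167 [0.54217271 0.35361191 0.16705374] [ 3.14140324e+00 -3.17569901e-04  2.72894230e+00] [ 4.59443340e-01  6.13977213e-01  1.24228286e+00  3.80379354e-04
  1.28539183e+00 -6.98809712e-01]
```

View pics/w1.png

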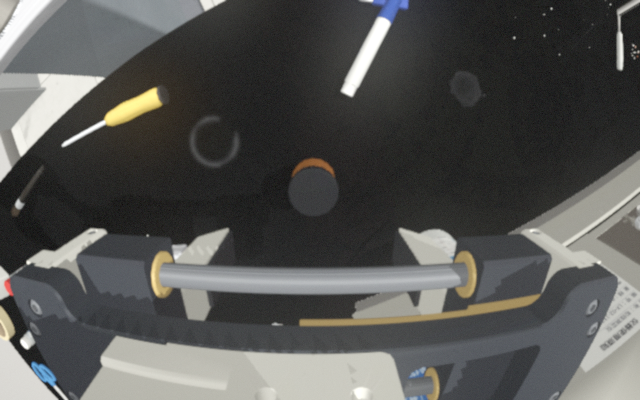

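Request:
step_arm(steps=[{"x": 0, "y": 0, "z": 0.05, "rx": 0, "ry": 0, "rz": 0, "claw": 1}, {"x": 0, "y": 0, "z": 0.1, "rx": 0, "ry": 0, "rz": 0, "claw": 1}, {"x": 0, "y": 0, "z": 0.15, "rx": 0, "ry": 0, "rz": 0, "claw": 1}, {"x": 0, "y": 0, "z": 0.18, "rx": 0, "ry": 0, "rz": 0, "claw": 1}, {"x": 0, "y": 0, "z": 0.197, "rx": 0, "ry": 0, "rz": 0, "claw": 1}, {"x": 0, "y": 0, "z": 0.197, "rx": 0, "ry": 0, "rz": 0, "claw": 0}, {"x": 0, "y": 0, "z": 0.197, "rx": 0, "ry": 0, "rz": 0, "claw": -0.3}, {"x": 0, "y": 0, "z": 0.197, "rx": 0, "ry": 0, "rz": 0, "claw": -0.3}, {"x": 0, "y": 0, "z": 0.197, "rx": 0, "ry": 0, "rz": 0, "claw": -0.3}, {"x": 0, "y": 0, "z": 0.197, "rx": 0, "ry": 0, "rz": 0, "claw": -0.3}], squeeze=20)

```text
time: 3.75
tool_pos: [0.5441, 0.3535, 0.0209]
tool_rot: [3.139, 0.002, 2.728]
contact_force: [0.2, 0.0, 0.2]
opening: 0.0633
grip_force: 0.0
```

Request:
step_arm(steps=[{"x": 0, "y": 0, "z": 0, "rx": 0, "ry": 0, "rz": 0, "claw": -0.3}, {"x": 0, "y": 0, "z": 0, "rx": 0, "ry": 0, "rz": 0, "claw": -0.3}, {"x": 0, "y": 0, "z": 0, "rx": 0, "ry": 0, "rz": 0, "claw": -0.3}, {"x": 0, "y": 0, "z": 0, "rx": 0, "ry": 0, "rz": 0, "claw": -0.3}, {"x": 0, "y": 0, "z": 0, "rx": 0, "ry": 0, "rz": 0, "claw": -0.3}], squeeze=20)

```text
time: 4.17
tool_pos: [0.5434, 0.3529, 0.0195]
tool_rot: [3.141, 0.0, 2.728]
contact_force: [-0.8, -0.9, 6.1]
opening: 0.0457
grip_force: 20.0
```

Request:
step_arm(steps=[{"x": 0, "y": 0, "z": -0.05, "rx": 0, "ry": 0, "rz": 0, "claw": -0.3}, {"x": 0, "y": 0, "z": -0.1, "rx": 0, "ry": 0, "rz": 0, "claw": -0.3}, {"x": -0.162, "y": -0.314, "z": -0.16, "rx": 0, "ry": 0, "rz": 0.95, "claw": -0.3}, {"x": -0.162, "y": -0.314, "z": -0.16, "rx": 0, "ry": 0, "rz": 0.95, "claw": -0.3}, {"x": -0.162, "y": -0.314, "z": -0.16, "rx": 0, "ry": 0, "rz": 0.95, "claw": -0.3}, {"x": -0.162, "y": -0.314, "z": -0.16, "rx": 0, "ry": 0, "rz": 0.95, "claw": -0.3}, {"x": -0.162, "y": -0.314, "z": -0.16, "rx": 0, "ry": 0, "rz": 0.95, "claw": -0.3}, {"x": -0.162, "y": -0.314, "z": -0.16, "rx": 0, "ry": 0, "rz": 0.95, "claw": -0.3}, {"x": -0.162, "y": -0.314, "z": -0.16, "rx": 0, "ry": 0, "rz": 0.95, "claw": -0.3}, {"x": -0.162, "y": -0.314, "z": -0.16, "rx": 0, "ry": 0, "rz": 0.95, "claw": -0.3}, {"x": -0.162, "y": -0.314, "z": -0.16, "rx": 0, "ry": 0, "rz": 0.95, "claw": -0.3}])

```text
time: 5.08
tool_pos: [0.5599, 0.0875, 0.1389]
tool_rot: [3.141, -0.0, 1.979]
contact_force: [-0.2, 1.4, -0.0]
opening: 0.0457
grip_force: 20.0
```

Request:
step_arm(steps=[{"x": 0, "y": 0, "z": 0, "rx": 0, "ry": 0, "rz": 0.894, "claw": -0.3}, {"x": 0, "y": 0, "z": 0, "rx": 0, "ry": 0, "rz": 0.894, "claw": -0.3}, {"x": 0, "y": 0, "z": 0, "rx": 0, "ry": 0, "rz": 0.894, "claw": -0.3}, {"x": 0, "y": 0, "z": 0, "rx": 0, "ry": 0, "rz": 0.894, "claw": -0.3}, {"x": 0, "y": 0, "z": 0, "rx": 0, "ry": 0, "rz": 0.894, "claw": -0.3}, {"x": 0, "y": 0, "z": 0, "rx": 0, "ry": 0, "rz": 0.894, "claw": -0.3}, {"x": 0, "y": 0, "z": 0, "rx": 0, "ry": 0, "rz": 0.894, "claw": -0.3}])

```text
time: 5.67
tool_pos: [0.5593, 0.0902, 0.1383]
tool_rot: [-3.14, -0.0, 1.279]
contact_force: [-0.5, 1.4, -1.4]
opening: 0.0457
grip_force: 20.0
```

```bash
cat >> h.py <<'E'
def rects(P,C=(.56,.088),r=.12):
    q=P[np.hypot(P[:,0]-C[0],P[:,1]-C[1])<r]
    u=np.array([.2874,.9578]); t=(q[:,:2]-np.array(C))@u; n=(q[:,:2]-np.array(C))@np.array([.9578,-.2874])
    for nm,m in [('stop',(t>.055)&(abs(n)<.025)&(abs(q[:,2]-.056)<.005)),('slope',(t<-.07)&(abs(n)<.025)&(abs(q[:,2]-.052)<.005)),('wallL',(n<-.02)&(abs(q[:,2]-.018)<.003)&(abs(t)<.05)),('wallR',(n>.02)&(abs(q[:,2]-.018)<.003)&(abs(t)<.05)),('floor',(abs(n)<.02)&(abs(t)<.05)&(abs(q[:,2]-.006)<.004))]:
        w=q[m]
        if len(w)>20: print(nm,m.sum(),w.mean(0).round(4),'t',np.percentile(t[m],[1,99]).round(4),'n',np.percentile(n[m],[1,99]).round(4),cv2.minAreaRect(w[:,:2].astype(np.float32)))
E
python3 - <<'E'
from h import *
im,d,M,p=wrist(); cv2.imwrite('pics/w2.png',im)
P=wcloud(d,M,p); rects(P); np.save('w2.npy',P)
for n,z in [('stop',.006),('slope',.052),('gap',.006),('trough',0)]:
    for l in nets.landmark_of('wrist',n)[:1]: print(n,round(l['conf'],2),l['pixel'],watz(M,p,l['pixel'],z).round(4))
s=robot.observe();print(s['time'],s['tool_pos'],s['tool_rot'],s['opening'],s['grip_force'])
E
```

```text
stop 1244 [0.5798 0.1551 0.0566] t [0.0588 0.0807] n [-0.0173  0.0166] ((0.5796763300895691, 0.1549033522605896), (0.022036733105778694, 0.03438591957092285), 73.14305877685547)
wallL 387 [0.5364 0.114  0.0184] t [-0.0215  0.0499] n [-0.0332 -0.0273] ((0.5345386266708374, 0.109641432762146), (0.07322313636541367, 0.0058372411876916885), 72.29844665527344)
wallR 416 [0.5918 0.0953 0.0183] t [-0.0212  0.0497] n [0.0254 0.0317] ((0.5909897685050964, 0.09224903583526611), (0.07383901625871658, 0.0060708653181791306), 72.404052734375)
floor 2621 [0.5659 0.1072 0.0068] t [-0.0119  0.0495] n [-0.0196  0.0197] ((0.5648414492607117, 0.10409489274024963), (0.06594202667474747, 0.03994245082139969), 73.43902587890625)
stop 0.9 [126.9, 317.5] [0.5794 0.1448 0.006 ]
trough 0.66 [186.4, 317.2] [0.5624 0.0883 0.    ]
5.9167 [0.55964414 0.08899679 0.13879719] [-3.14130951e+00 -1.01763641e-04  1.28209813e+00] 0.045766346730890486 19.99984860420227
```

View pics/w2.png

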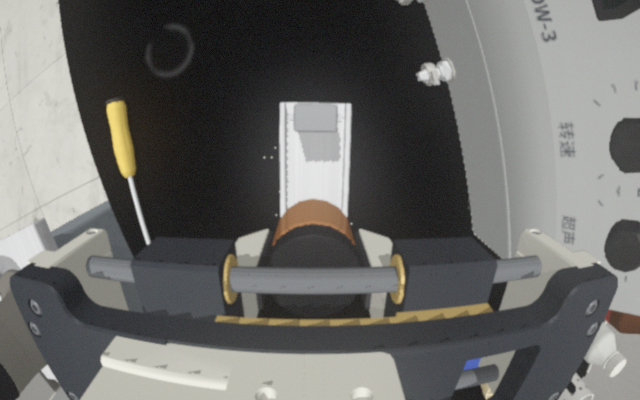

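The jar is held above the trough: the stop's top is at about pixel (318,115) and the walls at columns 282 and 350, so it is well centred.

Request:
step_arm(steps=[{"x": 0.04, "y": 0, "z": 0.03, "rx": 0, "ry": 0, "rz": 0, "claw": -0.3}, {"x": 0.04, "y": 0, "z": 0.07, "rx": 0, "ry": 0, "rz": 0, "claw": -0.3}, {"x": 0.04, "y": 0, "z": 0.11, "rx": 0, "ry": 0, "rz": 0, "claw": -0.3}, {"x": 0.04, "y": 0, "z": 0.13, "rx": 0, "ry": 0, "rz": 0, "claw": -0.3}, {"x": 0.04, "y": 0, "z": 0.142, "rx": 0, "ry": 0, "rz": 0, "claw": -0.3}, {"x": 0.04, "y": 0, "z": 0.149, "rx": 0, "ry": 0, "rz": 0, "claw": -0.3}, {"x": 0.04, "y": 0, "z": 0.149, "rx": 0, "ry": 0, "rz": 0, "claw": -0.3}])

```text
time: 6.5
tool_pos: [0.5684, 0.1171, 0.0268]
tool_rot: [-3.141, 0.0, 1.28]
contact_force: [-0.4, -0.1, -0.8]
opening: 0.0452
grip_force: 20.0
```

Request:
step_arm(steps=[{"x": 0.003, "y": 0, "z": 0, "rx": 0, "ry": 0, "rz": 0, "claw": -0.3}, {"x": 0.005, "y": 0, "z": 0, "rx": 0, "ry": 0, "rz": 0, "claw": -0.3}, {"x": 0.006, "y": 0, "z": 0, "rx": 0, "ry": 0, "rz": 0, "claw": -0.3}, {"x": 0.006, "y": 0, "z": 0, "rx": 0, "ry": 0, "rz": 0, "claw": -0.3}])

```text
time: 6.83
tool_pos: [0.5703, 0.1217, 0.0282]
tool_rot: [3.14, -0.001, 1.28]
contact_force: [0.5, -0.5, -0.4]
opening: 0.046
grip_force: 20.0
```

Request:
step_arm(steps=[{"x": 0.001, "y": 0, "z": 0.001, "rx": 0, "ry": 0, "rz": 0, "claw": -0.3}, {"x": 0.002, "y": 0, "z": 0.001, "rx": 0, "ry": 0, "rz": 0, "claw": -0.3}, {"x": 0.003, "y": 0, "z": 0.001, "rx": 0, "ry": 0, "rz": 0, "claw": -0.3}])

```text
time: 7.08
tool_pos: [0.5702, 0.1229, 0.0268]
tool_rot: [3.142, 0.001, 1.28]
contact_force: [-2.4, -7.1, 2.1]
opening: 0.0457
grip_force: 20.0
```

Request:
step_arm(steps=[{"x": 0, "y": 0, "z": 0.001, "rx": 0, "ry": 0, "rz": 0, "claw": -0.3}, {"x": 0, "y": 0, "z": 0.001, "rx": 0, "ry": 0, "rz": 0, "claw": 0.5}, {"x": 0, "y": 0, "z": 0.001, "rx": 0, "ry": 0, "rz": 0, "claw": 0.5}, {"x": 0, "y": 0, "z": 0.001, "rx": 0, "ry": 0, "rz": 0, "claw": 0.5}, {"x": 0, "y": 0, "z": 0.001, "rx": 0, "ry": 0, "rz": 0, "claw": 0.5}, {"x": 0, "y": 0, "z": -0.05, "rx": 0, "ry": 0, "rz": 0, "claw": 0.5}, {"x": 0, "y": 0, "z": -0.1, "rx": 0, "ry": 0, "rz": 0, "claw": 0.5}, {"x": 0, "y": 0, "z": -0.15, "rx": 0, "ry": 0, "rz": 0, "claw": 0.5}])

```text
time: 7.75
tool_pos: [0.5698, 0.1238, 0.1398]
tool_rot: [-3.14, 0.0, 1.28]
contact_force: [1.5, -0.1, 0.4]
opening: 0.0687
grip_force: 0.0
```

```bash
python3 - <<'E'
from h import *
s=robot.observe();print(s['time'],s['tool_pos'],s['tool_rot'],s['opening'])
rel((.5915,-.262,.17),1.28); rel((.578,-.24,.17),1.28)
E
```

```text
7.75 [0.56979598 0.12377098 0.13982431] [-3.13995443e+00  3.11041697e-04  1.27962484e+00] 0.06874244272226934
(0.5915, -0.262, 0.17) 1.28 {'x': np.float64(-0.4844), 'y': np.float64(0.1753), 'z': np.float64(-0.0404), 'rx': np.float64(-0.0021), 'ry': np.float64(0.0004), 'rz': np.float64(-0.0005)}
(0.578, -0.24, 0.17) 1.28 {'x': np.float64(-0.4615), 'y': np.float64(0.1497), 'z': np.float64(-0.0403), 'rx': np.float64(-0.0021), 'ry': np.float64(0.0004), 'rz': np.float64(-0.0005)}
```

Request:
step_arm(steps=[{"x": -0.484, "y": 0.175, "z": -0.04, "rx": 0, "ry": 0, "rz": -0.79, "claw": 0.2}, {"x": -0.484, "y": 0.175, "z": -0.04, "rx": 0, "ry": 0, "rz": -0.79, "claw": 0.2}, {"x": -0.484, "y": 0.175, "z": -0.04, "rx": 0, "ry": 0, "rz": -0.79, "claw": 0.2}, {"x": -0.484, "y": 0.175, "z": -0.04, "rx": 0, "ry": 0, "rz": -0.79, "claw": 0.2}, {"x": -0.484, "y": 0.175, "z": -0.04, "rx": 0, "ry": 0, "rz": -0.79, "claw": 0.2}, {"x": -0.484, "y": 0.175, "z": -0.04, "rx": 0, "ry": 0, "rz": -0.79, "claw": 0.2}, {"x": -0.484, "y": 0.175, "z": -0.04, "rx": 0, "ry": 0, "rz": -0.79, "claw": 0.2}, {"x": -0.484, "y": 0.175, "z": -0.04, "rx": 0, "ry": 0, "rz": -0.79, "claw": 0.2}, {"x": -0.484, "y": 0.175, "z": -0.04, "rx": 0, "ry": 0, "rz": -0.79, "claw": 0.2}, {"x": -0.484, "y": 0.175, "z": -0.04, "rx": 0, "ry": 0, "rz": -0.79, "claw": 0.2}, {"x": -0.484, "y": 0.175, "z": -0.04, "rx": 0, "ry": 0, "rz": -0.79, "claw": 0.2}])

```text
time: 8.67
tool_pos: [0.5915, -0.2677, 0.169]
tool_rot: [3.141, 0.003, 1.895]
contact_force: [-1.0, -0.3, 0.0]
opening: 0.0551
grip_force: 0.0
```

```bash
cat >> h.py <<'E'
def tops(P):
    for nm,c,r,z in [('jar',(.5705,.122),.03,.055),('lv',(.484,-.166),.03,.06),('wedge',(.58,-.166),.04,.06),('sv',(.591,-.281),.025,.052)]:
        w=P[(np.hypot(P[:,0]-c[0],P[:,1]-c[1])<r)&(P[:,2]>z)&(P[:,2]<z+.013)]
        if len(w)>20: print(nm,len(w),w.mean(0).round(4),np.percentile(w[:,2],[10,50,90]).round(4),cv2.minAreaRect(w[:,:2].astype(np.float32)),cv2.minEnclosingCircle(w[:,:2].astype(np.float32))[0])
E
python3 - <<'E'
from h import *
im,d,M,p=wrist(); cv2.imwrite('pics/w3.png',im)
P=wcloud(d,M,p); np.save('w3.npy',P); tops(P)
for n in ['wedge','small_vial']:
    for l in nets.landmark_of('wrist',n)[:1]: print(n,round(l['conf'],2),l['pixel'],watz(M,p,l['pixel'],0).round(4))
s=robot.observe();print(s['time'],s['tool_pos'],s['tool_rot'],s['opening'],s['grip_force'])
rel((.591,-.281,.02))
E
```

```text
lv 778 [ 0.4849 -0.1695  0.065 ] [0.0638 0.0651 0.0662] ((0.4844232499599457, -0.16915550827980042), (0.027291402220726013, 0.027842693030834198), 64.67091369628906) (0.48423248529434204, -0.16936244070529938)
wedge 1988 [ 0.5782 -0.1693  0.0657] [0.0647 0.0657 0.0667] ((0.5782933235168457, -0.1692558228969574), (0.04050865024328232, 0.036630794405937195), 57.3757209777832) (0.5781729221343994, -0.16897712647914886)
sv 468 [ 0.5905 -0.2825  0.057 ] [0.0559 0.0571 0.0581] ((0.5903716087341309, -0.2829958498477936), (0.02234771102666855, 0.022582219913601875), 54.343528747558594) (0.5903201699256897, -0.283446341753006)
wedge 0.7 [81.3, 338.8] [ 0.583  -0.1606  0.    ]
small_vial 0.75 [192.7, 308.5] [ 0.5912 -0.2849  0.    ]
8.8167 [ 0.59159425 -0.2612441   0.16848867] [-3.14141644e+00 -1.29307332e-03  1.89952100e+00] 0.055160775607920154 0.0
(0.591, -0.281, 0.02) None {'x': np.float64(-0.0249), 'y': np.float64(-0.0092), 'z': np.float64(0.198)}
```

View pics/w3.png

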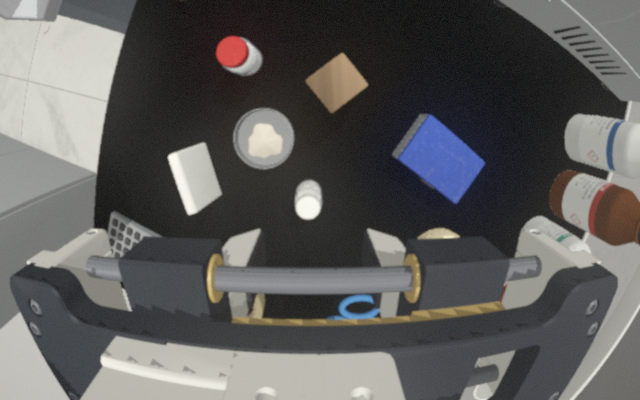

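The wrist view shows the small vial at about (308,200), wedge top at (337,82), dish (264,138), timer (194,178), large vial (238,55). The small vial is clear to grasp.

Request:
step_arm(steps=[{"x": -0.0275, "y": -0.01, "z": 0.05, "rx": 0, "ry": 0, "rz": 0, "claw": 0.2}, {"x": -0.0275, "y": -0.01, "z": 0.1, "rx": 0, "ry": 0, "rz": 0, "claw": 0.2}, {"x": -0.0275, "y": -0.01, "z": 0.15, "rx": 0, "ry": 0, "rz": 0, "claw": 0.2}, {"x": -0.0275, "y": -0.01, "z": 0.18, "rx": 0, "ry": 0, "rz": 0, "claw": 0.2}, {"x": -0.0275, "y": -0.01, "z": 0.198, "rx": 0, "ry": 0, "rz": 0, "claw": 0.0}, {"x": -0.0275, "y": -0.01, "z": 0.198, "rx": 0, "ry": 0, "rz": 0, "claw": -0.6}, {"x": -0.0275, "y": -0.01, "z": 0.198, "rx": 0, "ry": 0, "rz": 0, "claw": -0.6}, {"x": -0.0275, "y": -0.01, "z": 0.198, "rx": 0, "ry": 0, "rz": 0, "claw": -0.6}, {"x": -0.0275, "y": -0.01, "z": 0.198, "rx": 0, "ry": 0, "rz": 0, "claw": -0.6}, {"x": -0.0275, "y": -0.01, "z": 0.198, "rx": 0, "ry": 0, "rz": 0, "claw": -0.6}, {"x": -0.0275, "y": -0.01, "z": 0.198, "rx": 0, "ry": 0, "rz": 0, "claw": -0.6}, {"x": -0.0275, "y": -0.01, "z": 0.198, "rx": 0, "ry": 0, "rz": 0, "claw": -0.6}], squeeze=12)

```text
time: 9.82
tool_pos: [0.5924, -0.284, 0.0222]
tool_rot: [3.139, 0.002, 1.9]
contact_force: [0.6, 1.8, 5.9]
opening: 0.0265
grip_force: 12.0
```

```bash
python3 - <<'E'
from h import *
s=robot.observe();print(s['time'],s['tool_pos'],s['tool_rot'],s['opening'],s['grip_force'])
c=np.array([.578,-.169]);v=np.array([.539,.842]);n=np.array([.842,-.539])
for f in ['side.npy','top.npy','w3.npy']:
    P=np.load(f); q=P[:,:2]-c; a=q@v;b=q@n
    for z0,z1 in [(.015,.025),(.025,.035),(.035,.045),(.045,.055)]:
        m=(abs(a)<.026)&(abs(b)<.024)&(P[:,2]>z0)&(P[:,2]<z1)
        if m.sum()>3: print(f,z0,m.sum(),'a',np.percentile(a[m],[5,50,95]).round(3),'b',np.percentile(b[m],[5,50,95]).round(3))
# place pre-target small vial: trough y=-3
O=np.array([.5593,.0870]);u=np.array([.2907,.9568])
rel((*(O+u*-.004),.14),1.28)
E
```

```text
9.8167 [ 0.59242752 -0.28399738  0.02221512] [3.13921532e+00 2.08377651e-03 1.89993021e+00] 0.026466207055064517 11.979359565448249
side.npy 0.015 29 a [-0.005 -0.003  0.013] b [-0.018 -0.006  0.015]
side.npy 0.025 26 a [-0.008 -0.007 -0.005] b [-0.016 -0.     0.013]
side.npy 0.035 30 a [-0.011 -0.009  0.013] b [-0.018 -0.002  0.015]
side.npy 0.045 31 a [-0.014 -0.012  0.   ] b [-0.018 -0.007  0.015]
top.npy 0.015 7 a [0.002 0.01  0.02 ] b [-0.018 -0.017 -0.016]
top.npy 0.025 6 a [0.    0.014 0.021] b [-0.018 -0.017 -0.016]
top.npy 0.035 11 a [-0.005  0.007  0.021] b [-0.018 -0.017 -0.016]
top.npy 0.045 13 a [-0.009  0.006  0.021] b [-0.018 -0.017 -0.016]
(np.float64(0.5581372), np.float64(0.08317279999999999), 0.14) 1.28 {'x': np.float64(0.4777), 'y': np.float64(0.1153), 'z': np.float64(-0.1578), 'rx': np.float64(0.0038), 'ry': np.float64(0.0016), 'rz': np.float64(0.7893)}
```

Request:
step_arm(steps=[{"x": 0, "y": 0, "z": -0.05, "rx": 0, "ry": 0, "rz": 0, "claw": -0.6}, {"x": 0, "y": 0, "z": -0.105, "rx": 0, "ry": 0, "rz": 0, "claw": -0.6}, {"x": 0.478, "y": 0.115, "z": -0.158, "rx": 0, "ry": 0, "rz": 0.789, "claw": -0.6}, {"x": 0.478, "y": 0.115, "z": -0.158, "rx": 0, "ry": 0, "rz": 0.789, "claw": -0.6}, {"x": 0.478, "y": 0.115, "z": -0.158, "rx": 0, "ry": 0, "rz": 0.789, "claw": -0.6}, {"x": 0.478, "y": 0.115, "z": -0.158, "rx": 0, "ry": 0, "rz": 0.789, "claw": -0.6}, {"x": 0.478, "y": 0.115, "z": -0.158, "rx": 0, "ry": 0, "rz": 0.789, "claw": -0.6}, {"x": 0.478, "y": 0.115, "z": -0.158, "rx": 0, "ry": 0, "rz": 0.789, "claw": -0.6}, {"x": 0.478, "y": 0.115, "z": -0.158, "rx": 0, "ry": 0, "rz": 0.789, "claw": -0.6}, {"x": 0.478, "y": 0.115, "z": -0.158, "rx": 0, "ry": 0, "rz": 0.789, "claw": -0.6}, {"x": 0.478, "y": 0.115, "z": -0.158, "rx": 0, "ry": 0, "rz": 0.789, "claw": -0.6}, {"x": 0.478, "y": 0.115, "z": -0.158, "rx": 0, "ry": 0, "rz": 0.789, "claw": -0.6}])

```text
time: 10.82
tool_pos: [0.5562, 0.09, 0.1403]
tool_rot: [3.141, -0.003, 1.286]
contact_force: [-0.1, 0.3, -0.6]
opening: 0.0265
grip_force: 12.0
```

```bash
python3 - <<'E'
from h import *
im,d,M,p=wrist(); cv2.imwrite('pics/w4.png',im)
P=wcloud(d,M,p); tops(P); rects(P)
im,d=read_camera('top'); cv2.imwrite('pics/top1.png',im); print('top'); tops(cloud('top',d,np.ones(d.shape,bool)))
for i in range(3):
    s=robot.observe();print(s['time'],s['tool_pos'],s['tool_rot'],s['opening'],s['grip_force']); read_camera('top')
O=np.array([.5593,.0870]);u=np.array([.2907,.9568])
rel((*(O+u*-.004),.0282),1.275)
E
```

```text
jar 2865 [0.5708 0.1252 0.0613] [0.06   0.0616 0.0625] ((0.5703021287918091, 0.1259276419878006), (0.0515090636909008, 0.0457172766327858), 75.27482604980469) (0.5716074705123901, 0.12582078576087952)
stop 1263 [0.5797 0.1547 0.0567] t [0.0559 0.0814] n [-0.0168  0.0166] ((0.5796694159507751, 0.15333782136440277), (0.026436399668455124, 0.03382483124732971), 73.35955810546875)
wallL 552 [0.5326 0.1027 0.0184] t [-0.0394  0.0491] n [-0.0337 -0.0278] ((0.5319417715072632, 0.10086856782436371), (0.0907752513885498, 0.005099154077470303), 72.26945495605469)
wallR 490 [0.5887 0.0854 0.0184] t [-0.0374  0.0484] n [0.0249 0.031 ] ((0.5884619951248169, 0.0851794183254242), (0.08764908462762833, 0.006030017975717783), 72.88783264160156)
floor 1149 [0.5579 0.0754 0.0067] t [-0.0407  0.0057] n [-0.0194  0.0198] ((0.5604138970375061, 0.08863286674022675), (0.0983625128865242, 0.03951926529407501), 73.29495239257812)
top
lv 68 [ 0.4858 -0.1665  0.064 ] [0.0622 0.0642 0.0657] ((0.48557987809181213, -0.16678526997566223), (0.023081764578819275, 0.02313048020005226), 89.53827667236328) (0.4860742092
[... 153 characters left out ...]
6, 0.03555707260966301), 57.30207824707031) (0.5798359513282776, -0.16660308837890625)
10.9167 [0.55690421 0.08472964 0.13941011] [3.14076246e+00 9.10994084e-05 1.28376129e+00] 0.02647887430464076 11.967003440950066
10.9667 [0.55706712 0.08334741 0.13913539] [3.14109344e+00 3.78424852e-04 1.28161753e+00] 0.02623155311115244 11.966845779097639
11.0167 [0.55714526 0.08247803 0.13897226] [3.14141126e+00 4.53245037e-04 1.27997035e+00] 0.026435126087199765 11.966897718957625
(np.float64(0.5581372), np.float64(0.08317279999999999), 0.0282) 1.275 {'x': np.float64(0.0019), 'y': np.float64(0.0007), 'z': np.float64(0.1476), 'rx': np.float64(-0.0001), 'ry': np.float64(0.0005), 'rz': np.float64(0.0049)}
```

View pics/w4.png

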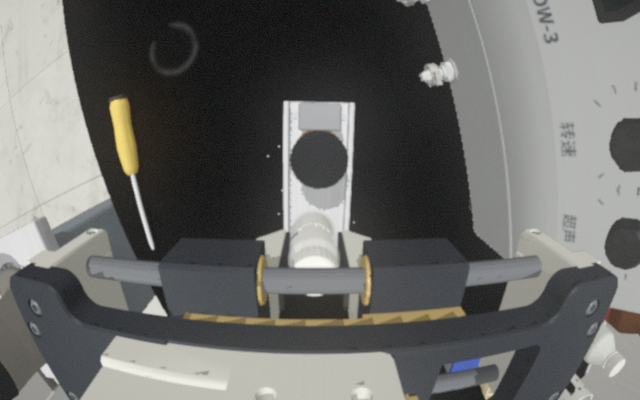

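Jar stands at (320,160) against the stop, small vial held at (313,245) on the centreline. Lower it.

Request:
step_arm(steps=[{"x": 0.002, "y": 0.001, "z": 0.04, "rx": 0, "ry": 0, "rz": 0, "claw": -0.6}, {"x": 0.002, "y": 0.001, "z": 0.08, "rx": 0, "ry": 0, "rz": 0, "claw": -0.6}, {"x": 0.002, "y": 0.001, "z": 0.12, "rx": 0, "ry": 0, "rz": 0, "claw": -0.6}, {"x": 0.002, "y": 0.001, "z": 0.14, "rx": 0, "ry": 0, "rz": 0, "claw": -0.6}, {"x": 0.002, "y": 0.001, "z": 0.147, "rx": 0, "ry": 0, "rz": 0, "claw": -0.6}, {"x": 0.002, "y": 0.001, "z": 0.147, "rx": 0, "ry": 0, "rz": 0, "claw": -0.6}, {"x": 0.002, "y": 0.001, "z": 0.147, "rx": 0, "ry": 0, "rz": 0, "claw": -0.6}])

```text
time: 11.65
tool_pos: [0.5586, 0.0832, 0.0286]
tool_rot: [-3.141, 0.0, 1.278]
contact_force: [-0.3, 0.4, 0.3]
opening: 0.0263
grip_force: 12.0
```

Request:
step_arm(steps=[{"x": 0.002, "y": 0, "z": 0, "rx": 0, "ry": 0, "rz": 0, "claw": -0.6}, {"x": 0.004, "y": 0, "z": 0, "rx": 0, "ry": 0, "rz": 0, "claw": -0.6}, {"x": 0.006, "y": 0, "z": 0, "rx": 0, "ry": 0, "rz": 0, "claw": -0.6}, {"x": 0.006, "y": 0, "z": 0, "rx": 0, "ry": 0, "rz": 0, "claw": -0.6}])

```text
time: 11.98
tool_pos: [0.5596, 0.0873, 0.0292]
tool_rot: [3.141, 0.002, 1.281]
contact_force: [-1.6, -7.7, 0.6]
opening: 0.0264
grip_force: 12.0
```

Request:
step_arm(steps=[{"x": 0, "y": 0, "z": 0.0015, "rx": 0, "ry": 0, "rz": 0, "claw": -0.6}, {"x": 0, "y": 0, "z": 0.0015, "rx": 0, "ry": 0, "rz": 0, "claw": -0.6}, {"x": 0, "y": 0, "z": 0.0015, "rx": 0, "ry": 0, "rz": 0, "claw": 0.1}, {"x": 0, "y": 0, "z": 0.0015, "rx": 0, "ry": 0, "rz": 0, "claw": 0.1}, {"x": 0, "y": 0, "z": 0.0015, "rx": 0, "ry": 0, "rz": 0, "claw": 0.1}, {"x": 0, "y": 0, "z": 0.0015, "rx": 0, "ry": 0, "rz": 0, "claw": 0.1}, {"x": 0, "y": 0, "z": -0.05, "rx": 0, "ry": 0, "rz": 0, "claw": 0.2}, {"x": 0, "y": 0, "z": -0.1, "rx": 0, "ry": 0, "rz": 0, "claw": 0.2}, {"x": 0, "y": 0, "z": -0.15, "rx": 0, "ry": 0, "rz": 0, "claw": 0.2}, {"x": 0, "y": 0, "z": -0.17, "rx": 0, "ry": 0, "rz": 0, "claw": 0.2}])

```text
time: 12.82
tool_pos: [0.5617, 0.0893, 0.1616]
tool_rot: [3.134, -0.003, 1.281]
contact_force: [0.6, 0.6, 1.3]
opening: 0.0545
grip_force: 0.0
```

```bash
python3 - <<'E'
from h import *
im,d=read_camera('side'); print('side'); tops(cloud('side',d,np.ones(d.shape,bool)))
s=robot.observe();print(s['time'],s['tool_pos'],s['tool_rot'],s['opening'],s['contact_force'])
rel((.4845,-.168,.15),1.28);rel((.4845,-.168,.15),.9);
t=cv2.imread('pics/top1.png');cv2.imwrite('pics/c5.png',cv2.resize(im[140:300,260:420],(640,640))[:600])
E
```

```text
side
jar 163 [0.5681 0.1213 0.0617] [0.0588 0.062  0.0638] ((0.5671678185462952, 0.12325999140739441), (0.048401519656181335, 0.04805669188499451), 35.405426025390625) (0.564555823802948, 0.12140336632728577)
lv 108 [ 0.4831 -0.1686  0.065 ] [0.0631 0.0651 0.0667] ((0.4835899770259857, -0.1678990125656128), (0.026080887764692307, 0.024529797956347466), 60.39682388305664) (0.4837549924850464, -0.16820916533470154)
wedge 227 [ 0.5778 -0.1679  0.0655] [0.064  0.0656 0.0672] ((0.5787866711616516, -0.1664103865623474), (0.04253432899713516, 0.03491838276386261), 56.68122863769531) (0.5786011219024658, -0.16660642623901367)
12.8667 [0.56246919 0.08937922 0.1628187 ] [ 3.13162071 -0.0035211   1.28077731] 0.05529489541624542 [ 0.62086483 -0.58900611  1.70925703]
(0.4845, -0.168, 0.15) 1.28 {'x': np.float64(-0.3586), 'y': np.float64(-0.0016), 'z': np.float64(0.0158), 'rx': np.float64(0.0127), 'ry': np.float64(-0.0045), 'rz': np.float64(0.001)}
(0.4845, -0.168, 0.15) 0.9 {'x': np.float64(-0.3586), 'y': np.float64(-0.0016), 'z': np.float64(0.0158), 'rx': np.float64(0.0117), 'ry': np.float64(-0.0068), 'rz': np.float64(0.4848)}
```

View pics/c5.png

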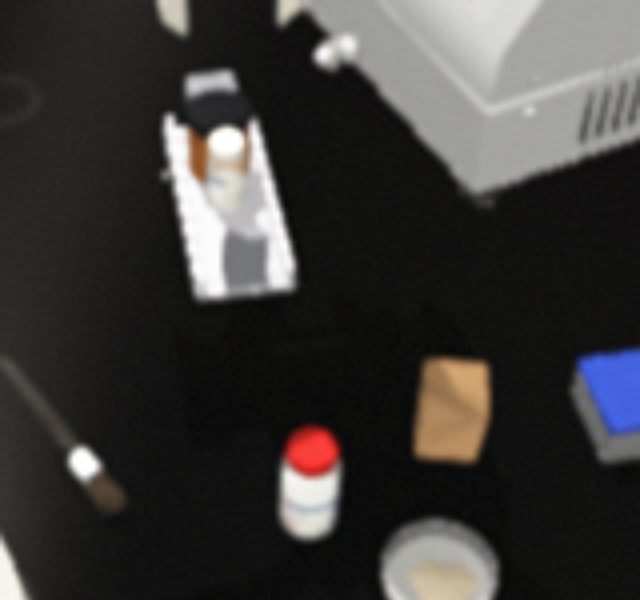

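Side view: jar and small vial upright at the stop end (215,110)/(228,150), and the large vial at (312,480).

Request:
step_arm(steps=[{"x": -0.359, "y": 0, "z": 0.03, "rx": 0, "ry": 0, "rz": 0, "claw": 0.3}, {"x": -0.359, "y": 0, "z": 0.03, "rx": 0, "ry": 0, "rz": 0, "claw": 0.3}, {"x": -0.359, "y": 0, "z": 0.03, "rx": 0, "ry": 0, "rz": 0, "claw": 0.3}, {"x": -0.359, "y": 0, "z": 0.03, "rx": 0, "ry": 0, "rz": 0, "claw": 0.3}, {"x": -0.359, "y": 0, "z": 0.03, "rx": 0, "ry": 0, "rz": 0, "claw": 0.3}, {"x": -0.359, "y": 0, "z": 0.03, "rx": 0, "ry": 0, "rz": 0, "claw": 0.3}, {"x": -0.359, "y": 0, "z": 0.03, "rx": 0, "ry": 0, "rz": 0, "claw": 0.3}, {"x": -0.359, "y": 0, "z": 0.03, "rx": 0, "ry": 0, "rz": 0, "claw": 0.3}, {"x": -0.359, "y": 0, "z": 0.03, "rx": 0, "ry": 0, "rz": 0, "claw": 0.3}])

```text
time: 13.62
tool_pos: [0.4819, -0.1696, 0.1332]
tool_rot: [-3.141, -0.001, 1.278]
contact_force: [-0.5, 0.3, 0.4]
opening: 0.0597
grip_force: 0.0
```

```bash
python3 - <<'E'
from h import *
for i in range(3): read_camera('top')
im,d,M,p=wrist(); cv2.imwrite('pics/w5.png',im)
P=wcloud(d,M,p); tops(P)
s=robot.observe();print(s['time'],s['tool_pos'],s['tool_rot'],s['opening'],s['contact_force'])
rel((.4845,-.1685,.022),1.28)
E
```

```text
lv 987 [ 0.4841 -0.1681  0.065 ] [0.0641 0.0652 0.066 ] ((0.4839184284210205, -0.1686640828847885), (0.027429530397057533, 0.027652915567159653), 48.82487487792969) (0.4838668704032898, -0.16930274665355682)
wedge 2109 [ 0.5767 -0.1679  0.0656] [0.0646 0.0657 0.0666] ((0.5778095126152039, -0.16893628239631653), (0.04078065603971481, 0.03637656196951866), 56.30121612548828) (0.5781075358390808, -0.16873060166835785)
13.8167 [ 0.48279396 -0.16770572  0.13367793] [-3.14157425e+00 -3.64352033e-04  1.28217798e+00] 0.05970160091318787 [-0.69567807  0.10491609  0.71543008]
(0.4845, -0.1685, 0.022) 1.28 {'x': np.float64(-0.0004), 'y': np.float64(0.0025), 'z': np.float64(0.1489), 'rx': np.float64(-0.0), 'ry': np.float64(-0.0005), 'rz': np.float64(0.0028)}
```

Request:
step_arm(steps=[{"x": 0, "y": 0.002, "z": 0.05, "rx": 0, "ry": 0, "rz": 0, "claw": 0.3}, {"x": 0, "y": 0.002, "z": 0.1, "rx": 0, "ry": 0, "rz": 0, "claw": 0.3}, {"x": 0, "y": 0.002, "z": 0.135, "rx": 0, "ry": 0, "rz": 0, "claw": 0.2}, {"x": 0, "y": 0.002, "z": 0.149, "rx": 0, "ry": 0, "rz": 0, "claw": 0}, {"x": 0, "y": 0.002, "z": 0.149, "rx": 0, "ry": 0, "rz": 0, "claw": -0.5}, {"x": 0, "y": 0.002, "z": 0.149, "rx": 0, "ry": 0, "rz": 0, "claw": -0.5}, {"x": 0, "y": 0.002, "z": 0.149, "rx": 0, "ry": 0, "rz": 0, "claw": -0.5}, {"x": 0, "y": 0.002, "z": 0.149, "rx": 0, "ry": 0, "rz": 0, "claw": -0.5}, {"x": 0, "y": 0.002, "z": 0.149, "rx": 0, "ry": 0, "rz": 0, "claw": -0.5}, {"x": 0, "y": 0.002, "z": 0.149, "rx": 0, "ry": 0, "rz": 0, "claw": -0.5}, {"x": 0, "y": 0.002, "z": 0.149, "rx": 0, "ry": 0, "rz": 0, "claw": -0.5}], squeeze=12)

```text
time: 14.73
tool_pos: [0.4849, -0.1699, 0.0234]
tool_rot: [3.138, 0.0, 1.28]
contact_force: [-0.4, 1.2, 7.7]
opening: 0.032
grip_force: 12.0
```

```bash
python3 - <<'E'
from h import *
O=np.array([.5593,.0870]);u=np.array([.2907,.9568])
s=robot.observe();print(s['tool_pos'])
rel((*(O+u*-.034),.14),1.28)
E
```

```text
[ 0.48490836 -0.16989071  0.02344903]
(np.float64(0.5494162), np.float64(0.05446879999999999), 0.14) 1.28 {'x': np.float64(0.3112), 'y': np.float64(-0.0028), 'z': np.float64(-0.1555), 'rx': np.float64(0.004), 'ry': np.float64(0.0004), 'rz': np.float64(0.0002)}
```

Request:
step_arm(steps=[{"x": 0, "y": 0, "z": -0.05, "rx": 0, "ry": 0, "rz": 0, "claw": -0.5}, {"x": 0, "y": 0, "z": -0.1, "rx": 0, "ry": 0, "rz": 0, "claw": -0.5}, {"x": 0.311, "y": -0.003, "z": -0.155, "rx": 0, "ry": 0, "rz": 0, "claw": -0.5}, {"x": 0.311, "y": -0.003, "z": -0.155, "rx": 0, "ry": 0, "rz": 0, "claw": -0.5}, {"x": 0.311, "y": -0.003, "z": -0.155, "rx": 0, "ry": 0, "rz": 0, "claw": -0.5}, {"x": 0.311, "y": -0.003, "z": -0.155, "rx": 0, "ry": 0, "rz": 0, "claw": -0.5}, {"x": 0.311, "y": -0.003, "z": -0.155, "rx": 0, "ry": 0, "rz": 0, "claw": -0.5}, {"x": 0.311, "y": -0.003, "z": -0.155, "rx": 0, "ry": 0, "rz": 0, "claw": -0.5}, {"x": 0.311, "y": -0.003, "z": -0.155, "rx": 0, "ry": 0, "rz": 0, "claw": -0.5}, {"x": 0.311, "y": -0.003, "z": -0.155, "rx": 0, "ry": 0, "rz": 0, "claw": -0.5}, {"x": 0.311, "y": -0.003, "z": -0.155, "rx": 0, "ry": 0, "rz": 0, "claw": -0.5}, {"x": 0.311, "y": -0.003, "z": -0.155, "rx": 0, "ry": 0, "rz": 0, "claw": -0.5}])

```text
time: 15.73
tool_pos: [0.548, 0.0535, 0.1381]
tool_rot: [-3.141, 0.0, 1.279]
contact_force: [1.1, -0.8, 0.1]
opening: 0.0319
grip_force: 12.0
```

```bash
python3 - <<'E'
from h import *
read_camera('top'); im,d,M,p=wrist(); cv2.imwrite('pics/w6.png',im)
P=wcloud(d,M,p); tops(P); rects(P)
s=robot.observe();print(s['time'],s['tool_pos'],s['tool_rot'],s['opening'])
q=P[(np.hypot(P[:,0]-.56,P[:,1]-.088)<.025)&(abs(P[:,2]-.063)<.005)]; print('sv',len(q),cv2.minAreaRect(q[:,:2].astype(np.float32)))
O=np.array([.5593,.0870]);u=np.array([.2907,.9568])
rel((*(O+u*-.034),.030),1.275)
E
```

```text
jar 3205 [0.5703 0.124  0.0613] [0.0597 0.0617 0.0626] ((0.5695671439170837, 0.12236110866069794), (0.05965553596615791, 0.04561600834131241), 65.9630126953125) (0.5704224705696106, 0.12203317135572433)
stop 1244 [0.5796 0.1542 0.0568] t [0.0559 0.08  ] n [-0.0164  0.0164] ((0.5792319774627686, 0.153281569480896), (0.026063667610287666, 0.033822137862443924), 73.15308380126953)
wallL 628 [0.5309 0.0969 0.0183] t [-0.0487  0.0485] n [-0.034  -0.0277] ((0.5308802127838135, 0.0964522659778595), (0.0993291437625885, 0.006034347228705883), 71.95491790771484)
wallR 600 [0.5872 0.0815 0.0184] t [-0.0489  0.0485] n [0.0251 0.0311] ((0.5870382189750671, 0.07971348613500595), (0.09925280511379242, 0.0058945599012076855), 72.57933807373047)
floor 1653 [0.5529 0.0631 0.0067] t [-0.0496  0.0129] n [-0.0198  0.0198] ((0.5550957918167114, 0.07155291736125946), (0.06561346352100372, 0.03986727446317673), 73.70536804199219)
15.8333 [0.54819134 0.05334928 0.13805635] [-3.14105011e+00  2.15028051e-04  1.27837641e+00] 0.031888332421055814
sv 1110 ((0.5595744848251343, 0.09536069631576538), (0.03708144277334213, 0.029084322974085808), 62.481414794921875)
(np.float64(0.5494162), np.float64(0.05446879999999999), 0.03) 1.275 {'x': np.float64(0.0019), 'y': np.float64(0.0012), 'z': np.float64(0.1441), 'rx': np.float64(-0.0007), 'ry': np.float64(0.0003), 'rz': np.float64(0.0043)}
```

View pics/w6.png

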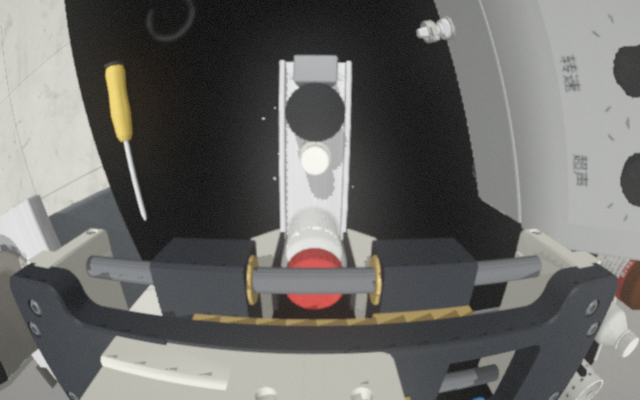

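The row so far: stop (315,68), jar (315,110), small vial cap (315,158), and the large vial held at (313,270), all on the middle line.

Request:
step_arm(steps=[{"x": 0.001, "y": 0, "z": 0.04, "rx": 0, "ry": 0, "rz": 0.01, "claw": -0.5}, {"x": 0.001, "y": 0, "z": 0.08, "rx": 0, "ry": 0, "rz": 0.01, "claw": -0.5}, {"x": 0.001, "y": 0, "z": 0.115, "rx": 0, "ry": 0, "rz": 0.01, "claw": -0.5}, {"x": 0.001, "y": 0, "z": 0.135, "rx": 0, "ry": 0, "rz": 0.01, "claw": -0.5}, {"x": 0.001, "y": 0, "z": 0.144, "rx": 0, "ry": 0, "rz": 0.01, "claw": -0.5}, {"x": 0.001, "y": 0, "z": 0.144, "rx": 0, "ry": 0, "rz": 0.01, "claw": -0.5}, {"x": 0.001, "y": 0, "z": 0.144, "rx": 0, "ry": 0, "rz": 0.01, "claw": -0.5}])

```text
time: 16.42
tool_pos: [0.5489, 0.0547, 0.0304]
tool_rot: [3.141, -0.0, 1.271]
contact_force: [0.7, -0.3, 0.9]
opening: 0.0321
grip_force: 12.0
```

Request:
step_arm(steps=[{"x": 0.003, "y": 0, "z": 0, "rx": 0, "ry": 0, "rz": 0, "claw": -0.5}, {"x": 0.005, "y": 0, "z": 0, "rx": 0, "ry": 0, "rz": 0, "claw": -0.5}, {"x": 0.006, "y": 0, "z": 0, "rx": 0, "ry": 0, "rz": 0, "claw": -0.5}, {"x": 0.006, "y": 0, "z": 0, "rx": 0, "ry": 0, "rz": 0, "claw": -0.5}])

```text
time: 16.75
tool_pos: [0.5505, 0.0594, 0.0308]
tool_rot: [3.14, 0.0, 1.273]
contact_force: [-0.2, -3.3, 1.8]
opening: 0.0325
grip_force: 12.0
```

Contact. Press a touch more (closing any row gaps), lower and release.

Request:
step_arm(steps=[{"x": 0.001, "y": 0, "z": 0, "rx": 0, "ry": 0, "rz": 0, "claw": -0.5}, {"x": 0.002, "y": 0, "z": 0, "rx": 0, "ry": 0, "rz": 0, "claw": -0.5}, {"x": 0.002, "y": 0, "z": 0.0015, "rx": 0, "ry": 0, "rz": 0, "claw": -0.5}, {"x": 0.002, "y": 0, "z": 0.0015, "rx": 0, "ry": 0, "rz": 0, "claw": -0.5}])

```text
time: 17.08
tool_pos: [0.5505, 0.0596, 0.0296]
tool_rot: [3.141, 0.002, 1.273]
contact_force: [-2.1, -8.8, 3.6]
opening: 0.0324
grip_force: 12.0
```

Request:
step_arm(steps=[{"x": 0, "y": 0, "z": 0, "rx": 0, "ry": 0, "rz": 0, "claw": 0.3}, {"x": 0, "y": 0, "z": 0, "rx": 0, "ry": 0, "rz": 0, "claw": 0.3}, {"x": 0, "y": 0, "z": 0, "rx": 0, "ry": 0, "rz": 0, "claw": 0.3}, {"x": 0, "y": 0, "z": 0, "rx": 0, "ry": 0, "rz": 0, "claw": 0.3}, {"x": 0, "y": 0, "z": -0.05, "rx": 0, "ry": 0, "rz": 0, "claw": 0.4}, {"x": 0, "y": 0, "z": -0.1, "rx": 0, "ry": 0, "rz": 0, "claw": 0.4}, {"x": 0, "y": 0, "z": -0.15, "rx": 0, "ry": 0, "rz": 0, "claw": 0.4}, {"x": 0, "y": 0, "z": -0.15, "rx": 0, "ry": 0, "rz": 0, "claw": 0.4}])

```text
time: 17.75
tool_pos: [0.5545, 0.0615, 0.1489]
tool_rot: [3.129, -0.004, 1.273]
contact_force: [1.8, -0.1, 0.2]
opening: 0.0641
grip_force: 0.0
```

```bash
python3 - <<'E'
from h import *
for i in range(2): read_camera('top')
im,d,M,p=wrist(); cv2.imwrite('pics/w7.png',im)
P=wcloud(d,M,p); rects(P); np.save('w7.npy',P)
s=robot.observe();print(s['time'],s['tool_pos'],s['tool_rot'],s['opening'])
# wedge grasp: top centre (.578,-.169); at grip height centre is ~ +5.4mm along wedge y
v=np.array([.539,.842]); g=np.array([.578,-.169])+v*.0055; print(g)
rel((*g,.15),1.0)
E
```

```text
stop 1228 [0.5796 0.1546 0.0566] t [0.0572 0.0808] n [-0.0167  0.0162] ((0.579016387462616, 0.15353906154632568), (0.0253639817237854, 0.0338902547955513), 73.2569351196289)
slope 423 [0.5348 0.0115 0.0518] t [-0.0866 -0.0759] n [-0.0166  0.0124] ((0.534637987613678, 0.010759487748146057), (0.011344682425260544, 0.029125992208719254), 73.14910125732422)
wallL 566 [0.5312 0.0985 0.0184] t [-0.0488  0.0488] n [-0.0337 -0.0275] ((0.5307175517082214, 0.09664006531238556), (0.09910242259502411, 0.0059273927472531796), 72.52356719970703)
wallR 580 [0.5873 0.0809 0.0184] t [-0.049   0.0492] n [0.0253 0.0315] ((0.5871455669403076, 0.0798802524805069), (0.09995201230049133, 0.005316140130162239), 72.36898040771484)
floor 581 [0.5611 0.0765 0.0067] t [-0.0478  0.012 ] n [-0.0199  0.0199] ((0.5549346804618835, 0.07109352946281433), (0.06415155529975891, 0.03992544114589691), 73.65802001953125)
17.9 [0.55023892 0.06134775 0.14148874] [ 3.14145972e+00 -2.59235917e-04  1.27275978e+00] 0.06453460598021953
[ 0.5809645 -0.164369 ]
(np.float64(0.5809645), np.float64(-0.16436900000000002), 0.15) 1.0 {'x': np.float64(-0.2757), 'y': np.float64(0.1275), 'z': np.float64(-0.0114), 'rx': np.float64(0.0001), 'ry': np.float64(-0.0004), 'rz': np.float64(0.3473)}
```

View pics/w7.png

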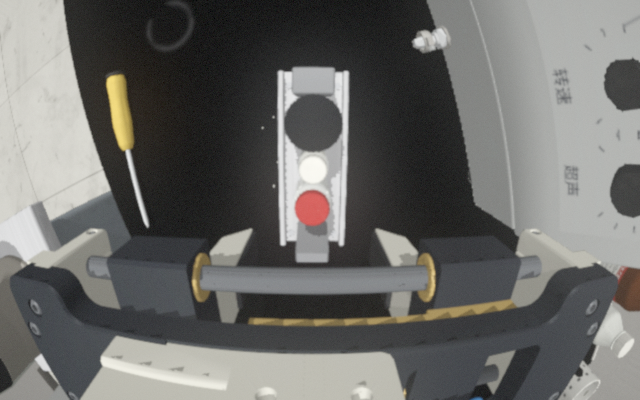

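The row is tight in line (jar (313,122), small vial (313,170), large vial (312,208)), with the gap and the slope block (312,245) below it. Now the wedge.

Request:
step_arm(steps=[{"x": -0.277, "y": 0.127, "z": -0.01, "rx": 0, "ry": 0, "rz": 0.353, "claw": 0.4}, {"x": -0.277, "y": 0.127, "z": -0.01, "rx": 0, "ry": 0, "rz": 0.353, "claw": 0.4}, {"x": -0.277, "y": 0.127, "z": -0.01, "rx": 0, "ry": 0, "rz": 0.353, "claw": 0.4}, {"x": -0.277, "y": 0.127, "z": -0.01, "rx": 0, "ry": 0, "rz": 0.353, "claw": 0.4}, {"x": -0.277, "y": 0.127, "z": -0.01, "rx": 0, "ry": 0, "rz": 0.353, "claw": 0.4}, {"x": -0.277, "y": 0.127, "z": -0.01, "rx": 0, "ry": 0, "rz": 0.353, "claw": 0.4}, {"x": -0.277, "y": 0.127, "z": -0.01, "rx": 0, "ry": 0, "rz": 0.353, "claw": 0.4}, {"x": -0.277, "y": 0.127, "z": -0.01, "rx": 0, "ry": 0, "rz": 0.353, "claw": 0.4}, {"x": -0.277, "y": 0.127, "z": -0.01, "rx": 0, "ry": 0, "rz": 0.353, "claw": 0.4}])

```text
time: 18.65
tool_pos: [0.5796, -0.1644, 0.1474]
tool_rot: [-3.138, 0.0, 0.995]
contact_force: [0.8, 0.1, -0.1]
opening: 0.0643
grip_force: 0.0
```

```bash
python3 - <<'E'
from h import *
for i in range(3): read_camera('top')
im,d,M,p=wrist(); cv2.imwrite('pics/w8.png',im)
P=wcloud(d,M,p); tops(P)
s=robot.observe();print(s['time'],s['tool_pos'],s['tool_rot'],s['opening'])
rel((.5804,-.1652,.025),.995)
E
```

```text
wedge 2057 [ 0.5785 -0.1684  0.0656] [0.0647 0.0657 0.0665] ((0.5779918432235718, -0.16932062804698944), (0.041221071034669876, 0.03556922823190689), 57.79608154296875) (0.5782108902931213, -0.1691804677248001)
18.85 [ 0.58038059 -0.16402166  0.14884975] [-3.14088661e+00 -8.15193107e-05  9.97058069e-01] 0.06422416834962362
(0.5804, -0.1652, 0.025) 0.995 {'x': np.float64(-0.0013), 'y': np.float64(0.001), 'z': np.float64(0.1651), 'rx': np.float64(-0.0009), 'ry': np.float64(-0.0001), 'rz': np.float64(0.0026)}
```

Request:
step_arm(steps=[{"x": -0.001, "y": 0.001, "z": 0.05, "rx": 0, "ry": 0, "rz": 0, "claw": 0.4}, {"x": -0.001, "y": 0.001, "z": 0.1, "rx": 0, "ry": 0, "rz": 0, "claw": 0.4}, {"x": -0.001, "y": 0.001, "z": 0.145, "rx": 0, "ry": 0, "rz": 0, "claw": 0.3}, {"x": -0.001, "y": 0.001, "z": 0.165, "rx": 0, "ry": 0, "rz": 0, "claw": 0.1}, {"x": -0.001, "y": 0.001, "z": 0.165, "rx": 0, "ry": 0, "rz": 0, "claw": -0.5}, {"x": -0.001, "y": 0.001, "z": 0.165, "rx": 0, "ry": 0, "rz": 0, "claw": -0.5}, {"x": -0.001, "y": 0.001, "z": 0.165, "rx": 0, "ry": 0, "rz": 0, "claw": -0.5}, {"x": -0.001, "y": 0.001, "z": 0.165, "rx": 0, "ry": 0, "rz": 0, "claw": -0.5}, {"x": -0.001, "y": 0.001, "z": 0.165, "rx": 0, "ry": 0, "rz": 0, "claw": -0.5}, {"x": -0.001, "y": 0.001, "z": 0.165, "rx": 0, "ry": 0, "rz": 0, "claw": -0.5}, {"x": -0.001, "y": 0.001, "z": 0.165, "rx": 0, "ry": 0, "rz": 0, "claw": -0.5}], squeeze=45)

```text
time: 19.77
tool_pos: [0.5818, -0.1668, 0.0271]
tool_rot: [3.138, -0.001, 0.995]
contact_force: [-1.0, 1.0, 6.2]
opening: 0.0358
grip_force: 45.0
```

```bash
python3 - <<'E'
from h import *
s=robot.observe();print(s['tool_pos'],s['tool_rot'],s['opening'])
# trough in wrist frame
C=np.array([.56,.088]);u=np.array([.2874,.9578]);n=np.array([.9578,-.2874])
tr=lambda y:C+u*(y-.0008)+n*(-.0012+.012*y)
print(tr(-.0534))
rel((*tr(-.0534-.0055-.001),.15),1.267)
E
```

```text
[ 0.58175291 -0.16676961  0.02709742] [ 3.13848700e+00 -8.73491006e-04  9.95170336e-01] 0.03577024890718185
[0.5426598  0.03661629]
(np.float64(0.5407169933600001), np.float64(0.030413003119999994), 0.15) 1.267 {'x': np.float64(0.1909), 'y': np.float64(-0.1885), 'z': np.float64(-0.1643), 'rx': np.float64(0.0041), 'ry': np.float64(-0.0006), 'rz': np.float64(-0.3461)}
```

Request:
step_arm(steps=[{"x": 0, "y": 0, "z": -0.05, "rx": 0, "ry": 0, "rz": 0, "claw": -0.5}, {"x": 0, "y": 0, "z": -0.1, "rx": 0, "ry": 0, "rz": 0, "claw": -0.5}, {"x": 0.19, "y": -0.188, "z": -0.164, "rx": 0, "ry": 0, "rz": -0.346, "claw": -0.5}, {"x": 0.19, "y": -0.188, "z": -0.164, "rx": 0, "ry": 0, "rz": -0.346, "claw": -0.5}, {"x": 0.19, "y": -0.188, "z": -0.164, "rx": 0, "ry": 0, "rz": -0.346, "claw": -0.5}, {"x": 0.19, "y": -0.188, "z": -0.164, "rx": 0, "ry": 0, "rz": -0.346, "claw": -0.5}, {"x": 0.19, "y": -0.188, "z": -0.164, "rx": 0, "ry": 0, "rz": -0.346, "claw": -0.5}, {"x": 0.19, "y": -0.188, "z": -0.164, "rx": 0, "ry": 0, "rz": -0.346, "claw": -0.5}, {"x": 0.19, "y": -0.188, "z": -0.164, "rx": 0, "ry": 0, "rz": -0.346, "claw": -0.5}, {"x": 0.19, "y": -0.188, "z": -0.164, "rx": 0, "ry": 0, "rz": -0.346, "claw": -0.5}, {"x": 0.19, "y": -0.188, "z": -0.164, "rx": 0, "ry": 0, "rz": -0.346, "claw": -0.5}])

```text
time: 20.68
tool_pos: [0.5401, 0.0286, 0.1481]
tool_rot: [-3.141, 0.0, 1.266]
contact_force: [-0.1, 0.3, -0.5]
opening: 0.0353
grip_force: 45.0
```

```bash
python3 - <<'E'
from h import *
for i in range(3): read_camera('top')
im,d,M,p=wrist(); cv2.imwrite('pics/w9.png',im)
s=robot.observe();print(s['time'],s['tool_pos'],s['tool_rot'],s['opening'])
C=np.array([.56,.088]);u=np.array([.2874,.9578]);n=np.array([.9578,-.2874])
tr=lambda y:C+u*(y-.0008)+n*(-.0012+.012*y)
rel((*tr(-.0609),.062),1.267)
P=wcloud(d,M,p); q=P[:,:2]-C;t=q@u;nn=q@n
for nm,a,z in [('jar',.037,.061),('sv',.001,.063),('lv',-.028,.071)]:
    m=(np.hypot(t-a,nn)<.02)&(abs(P[:,2]-z)<.003); print(nm,m.sum(),t[m].mean().round(4),nn[m].mean().round(4),np.percentile(t[m],[2,98]).round(4),np.percentile(nn[m],[2,98]).round(4))
E
```

```text
20.8833 [0.54001902 0.02864766 0.14791523] [-3.14090280e+00  1.50213157e-04  1.26511452e+00] 0.035844257169038725
(np.float64(0.5404180997600001), np.float64(0.029458651919999992), 0.062) 1.267 {'x': np.float64(0.0012), 'y': np.float64(0.0003), 'z': np.float64(0.1146), 'rx': np.float64(-0.0009), 'ry': np.float64(0.0002), 'rz': np.float64(-0.0024)}
jar 2025 0.0369 0.0 [0.0192 0.0551] [-0.0181  0.0182]
sv 853 0.0035 -0.0007 [-0.0116  0.02  ] [-0.0104  0.0093]
lv 970 -0.0302 -0.0019 [-0.0427 -0.0178] [-0.0138  0.0103]
```

View pics/w9.png

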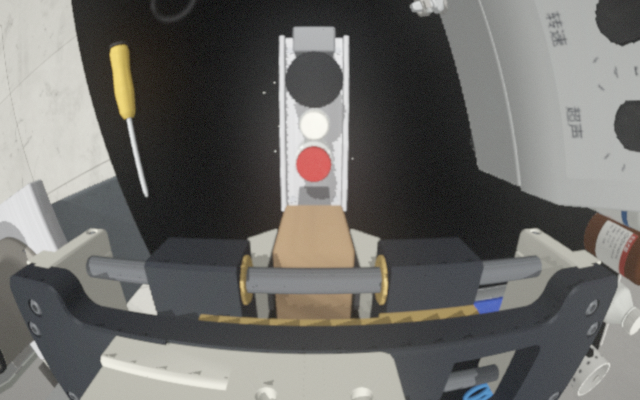

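Everything lies on the line; the wedge (312,260) is aligned with its slope toward the sloping end. Entering with some clearance to the large vial first.

Request:
step_arm(steps=[{"x": -0.0015, "y": 0, "z": 0.04, "rx": 0, "ry": 0, "rz": 0, "claw": -0.5}, {"x": -0.0015, "y": 0, "z": 0.08, "rx": 0, "ry": 0, "rz": 0, "claw": -0.5}, {"x": -0.0015, "y": 0, "z": 0.1, "rx": 0, "ry": 0, "rz": 0, "claw": -0.5}, {"x": -0.0015, "y": 0, "z": 0.11, "rx": 0, "ry": 0, "rz": 0, "claw": -0.5}, {"x": -0.0015, "y": 0, "z": 0.12, "rx": 0, "ry": 0, "rz": 0, "claw": -0.5}, {"x": -0.0015, "y": 0, "z": 0.12, "rx": 0, "ry": 0, "rz": 0, "claw": -0.5}, {"x": -0.0015, "y": 0, "z": 0.12, "rx": 0, "ry": 0, "rz": 0, "claw": -0.5}])

```text
time: 21.47
tool_pos: [0.5402, 0.0285, 0.0588]
tool_rot: [3.141, -0.0, 1.267]
contact_force: [1.1, 0.2, -1.2]
opening: 0.0357
grip_force: 45.0
```

Request:
step_arm(steps=[{"x": 0.001, "y": 0, "z": 0, "rx": 0, "ry": 0, "rz": 0, "claw": -0.5}, {"x": 0.002, "y": 0, "z": 0, "rx": 0, "ry": 0, "rz": 0, "claw": -0.5}, {"x": 0.003, "y": 0, "z": 0, "rx": 0, "ry": 0, "rz": 0, "claw": -0.5}, {"x": 0.003, "y": 0, "z": 0, "rx": 0, "ry": 0, "rz": 0, "claw": -0.5}])

```text
time: 21.8
tool_pos: [0.5404, 0.0297, 0.0593]
tool_rot: [3.14, 0.002, 1.268]
contact_force: [-2.5, -6.1, 1.9]
opening: 0.0359
grip_force: 45.0
```

Request:
step_arm(steps=[{"x": 0, "y": 0, "z": 0.008, "rx": 0, "ry": 0, "rz": 0, "claw": -0.5}, {"x": 0, "y": 0, "z": 0.014, "rx": 0, "ry": 0, "rz": 0, "claw": -0.5}, {"x": 0, "y": 0, "z": 0.02, "rx": 0, "ry": 0, "rz": 0, "claw": -0.5}, {"x": 0, "y": 0, "z": 0.02, "rx": 0, "ry": 0, "rz": 0, "claw": -0.5}])

```text
time: 22.13
tool_pos: [0.5404, 0.0297, 0.0439]
tool_rot: [3.141, 0.001, 1.267]
contact_force: [-3.3, -6.3, 0.9]
opening: 0.0357
grip_force: 45.0
```

Request:
step_arm(steps=[{"x": 0, "y": 0, "z": 0.003, "rx": 0, "ry": 0, "rz": 0, "claw": -0.5}, {"x": 0, "y": 0, "z": 0.006, "rx": 0, "ry": 0, "rz": 0, "claw": -0.5}, {"x": 0, "y": 0, "z": 0.008, "rx": 0, "ry": 0, "rz": 0, "claw": -0.5}, {"x": 0, "y": 0, "z": 0.008, "rx": 0, "ry": 0, "rz": 0, "claw": -0.5}])

```text
time: 22.47
tool_pos: [0.5411, 0.0296, 0.0392]
tool_rot: [3.139, 0.001, 1.267]
contact_force: [-2.7, -6.2, 8.6]
opening: 0.0357
grip_force: 45.0
```

Request:
step_arm(steps=[{"x": 0, "y": 0, "z": 0.001, "rx": 0, "ry": 0, "rz": 0, "claw": -0.5}, {"x": 0, "y": 0, "z": 0.002, "rx": 0, "ry": 0, "rz": 0, "claw": -0.5}, {"x": 0, "y": 0, "z": 0.003, "rx": 0, "ry": 0, "rz": 0, "claw": -0.5}, {"x": 0, "y": 0, "z": 0.003, "rx": 0, "ry": 0, "rz": 0, "claw": -0.5}])

```text
time: 22.8
tool_pos: [0.5414, 0.0297, 0.0387]
tool_rot: [3.137, 0.001, 1.267]
contact_force: [-7.5, -7.5, 23.2]
opening: 0.0358
grip_force: 45.0
```

Request:
step_arm(steps=[{"x": 0, "y": -0.001, "z": 0.001, "rx": 0, "ry": 0, "rz": 0, "claw": -0.5}, {"x": 0, "y": -0.001, "z": 0.002, "rx": 0, "ry": 0, "rz": 0, "claw": -0.5}, {"x": 0, "y": -0.001, "z": 0.003, "rx": 0, "ry": 0, "rz": 0, "claw": -0.5}, {"x": 0, "y": -0.001, "z": 0.003, "rx": 0, "ry": 0, "rz": 0, "claw": -0.5}])

```text
time: 23.13
tool_pos: [0.5418, 0.0298, 0.038]
tool_rot: [3.135, 0.0, 1.267]
contact_force: [-9.3, -6.4, 33.6]
opening: 0.036
grip_force: 45.0
```

Request:
step_arm(steps=[{"x": 0, "y": 0, "z": -0.003, "rx": 0, "ry": 0, "rz": 0, "claw": -0.5}, {"x": 0, "y": 0, "z": -0.003, "rx": 0, "ry": 0, "rz": 0, "claw": 0.2}, {"x": 0, "y": 0, "z": -0.003, "rx": 0, "ry": 0, "rz": 0, "claw": 0.2}, {"x": 0, "y": 0, "z": -0.003, "rx": 0, "ry": 0, "rz": 0, "claw": 0.2}, {"x": 0, "y": 0, "z": -0.003, "rx": 0, "ry": 0, "rz": 0, "claw": 0.2}, {"x": 0, "y": 0, "z": -0.05, "rx": 0, "ry": 0, "rz": 0, "claw": 0.2}, {"x": 0, "y": 0, "z": -0.1, "rx": 0, "ry": 0, "rz": 0, "claw": 0.2}, {"x": 0, "y": 0, "z": -0.13, "rx": 0, "ry": 0, "rz": 0, "claw": -1}, {"x": 0, "y": 0, "z": -0.13, "rx": 0, "ry": 0, "rz": 0, "claw": -1}])

```text
time: 23.88
tool_pos: [0.5425, 0.0312, 0.1352]
tool_rot: [3.133, -0.002, 1.267]
contact_force: [0.9, -0.4, 1.7]
opening: 0.0459
grip_force: 0.0
```

```bash
python3 - <<'E'
from h import *
for i in range(3): read_camera('top')
im,d,M,p=wrist(); cv2.imwrite('pics/w10.png',im)
s=robot.observe();print(s['time'],s['tool_pos'],s['tool_rot'],s['opening'])
C=np.array([.56,.088]);u=np.array([.2874,.9578]);n=np.array([.9578,-.2874])
for cam in ['wrist','top','side']:
    if cam=='wrist': P=wcloud(d,M,p)
    else:
        im2,d2=read_camera(cam); P=cloud(cam,d2,np.ones(d2.shape,bool)); cv2.imwrite(f'pics/{cam}10.png',im2)
    q=P[:,:2]-C;t=q@u+.0008;nn=q@n
    for nm,a,z,r in [('jar',.037,.061,.03),('sv',.001,.063,.02),('lv',-.028,.071,.02),('wedge',-.064,.077,.03)]:
        m=(np.hypot(t-a,nn)<r)&(abs(P[:,2]-z)<.0045)
        if m.sum()>5: print(cam,nm,m.sum(),t[m].mean().round(4),nn[m].mean().round(4),P[m,2].mean().round(4),np.percentile(t[m],[2,98]).round(4),np.percentile(nn[m],[2,98]).round(4))
E
```

```text
24.0833 [0.53871941 0.03130897 0.12907044] [-3.13919119e+00  3.46092798e-04  1.26705876e+00] 0.03016020644483375
wrist jar 3311 0.0373 -0.0004 0.0615 [0.0095 0.0638] [-0.0204  0.0199]
wrist sv 960 0.0039 0.0003 0.0628 [-0.015   0.0197] [-0.0094  0.0103]
wrist lv 1269 -0.0297 -0.0006 0.0712 [-0.045  -0.0159] [-0.0131  0.0112]
wrist wedge 2538 -0.0635 -0.0014 0.0768 [-0.0836 -0.0449] [-0.0186  0.0156]
top jar 38 0.0411 0.0024 0.0606 [0.0094 0.0641] [-0.0085  0.0142]
top sv 21 0.0088 -0.0009 0.0622 [0.001  0.0174] [-0.009   0.0085]
side jar 92 0.0329 0.0049 0.0617 [0.0113 0.0579] [-0.0228  0.0203]
side sv 36 0.005 -0.0007 0.0636 [-0.005   0.0184] [-0.0104  0.0093]
side lv 55 -0.0267 -0.0003 0.0718 [-0.0404 -0.0144] [-0.0131  0.0126]
side wedge 162 -0.0638 -0.0022 0.077 [-0.0827 -0.0418] [-0.019  0.015]
```

View pics/w10.png

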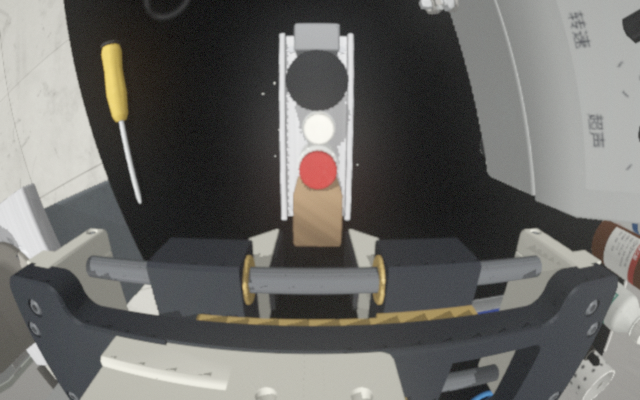

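The wedge sits in the gap at (317,218) with its top at z≈77 mm, so its foot is about 6 mm above the floor as expected. I finish with a firm press on its top using shut fingers.

Request:
step_arm(steps=[{"x": -0.004, "y": 0.0035, "z": 0, "rx": 0, "ry": 0, "rz": 0, "claw": -1}, {"x": -0.004, "y": 0.0035, "z": 0, "rx": 0, "ry": 0, "rz": 0, "claw": -1}, {"x": -0.004, "y": 0.0035, "z": 0, "rx": 0, "ry": 0, "rz": 0, "claw": -1}, {"x": -0.004, "y": 0.0035, "z": 0.03, "rx": 0, "ry": 0, "rz": 0, "claw": -1}, {"x": -0.004, "y": 0.0035, "z": 0.055, "rx": 0, "ry": 0, "rz": 0, "claw": -1}, {"x": -0.004, "y": 0.0035, "z": 0.064, "rx": 0, "ry": 0, "rz": 0, "claw": -1}, {"x": -0.004, "y": 0.0035, "z": 0.067, "rx": 0, "ry": 0, "rz": 0, "claw": -1}, {"x": -0.004, "y": 0.0035, "z": 0.07, "rx": 0, "ry": 0, "rz": 0, "claw": -1}, {"x": -0.004, "y": 0.0035, "z": 0.07, "rx": 0, "ry": 0, "rz": 0, "claw": -1}])

```text
time: 24.93
tool_pos: [0.5416, 0.0274, 0.0782]
tool_rot: [3.141, -0.0, 1.267]
contact_force: [0.7, 0.3, 0.9]
opening: 0.0007
grip_force: 0.0
```

Request:
step_arm(steps=[{"x": 0, "y": 0, "z": 0.001, "rx": 0, "ry": 0, "rz": 0, "claw": -1}, {"x": 0, "y": 0, "z": 0.002, "rx": 0, "ry": 0, "rz": 0, "claw": -1}, {"x": 0, "y": 0, "z": 0.003, "rx": 0, "ry": 0, "rz": 0, "claw": -1}, {"x": 0, "y": 0, "z": 0.004, "rx": 0, "ry": 0, "rz": 0, "claw": -1}, {"x": 0, "y": 0, "z": 0.004, "rx": 0, "ry": 0, "rz": 0, "claw": -1}])

```text
time: 25.35
tool_pos: [0.5417, 0.0274, 0.0764]
tool_rot: [3.14, -0.0, 1.267]
contact_force: [-2.2, -0.2, 8.8]
opening: 0.0004
grip_force: 4.9
```

Request:
step_arm(steps=[{"x": 0, "y": 0, "z": 0.002, "rx": 0, "ry": 0, "rz": 0, "claw": -1}, {"x": 0, "y": 0, "z": 0.004, "rx": 0, "ry": 0, "rz": 0, "claw": -1}, {"x": 0, "y": 0, "z": 0.005, "rx": 0, "ry": 0, "rz": 0, "claw": -1}, {"x": 0, "y": 0, "z": 0.005, "rx": 0, "ry": 0, "rz": 0, "claw": -1}])

```text
time: 25.68
tool_pos: [0.5428, 0.0272, 0.0758]
tool_rot: [3.136, -0.001, 1.267]
contact_force: [-8.3, -0.8, 32.9]
opening: 0.0003
grip_force: 16.2
```

Request:
step_arm(steps=[{"x": 0, "y": 0, "z": -0.008, "rx": 0, "ry": 0, "rz": 0, "claw": -1}, {"x": 0, "y": 0, "z": -0.05, "rx": 0, "ry": 0, "rz": 0, "claw": -1}, {"x": 0, "y": 0, "z": -0.1, "rx": 0, "ry": 0, "rz": 0, "claw": -1}, {"x": -0.03, "y": 0, "z": -0.15, "rx": 0, "ry": 0, "rz": 0, "claw": -1}, {"x": -0.03, "y": 0, "z": -0.15, "rx": 0, "ry": 0, "rz": 0, "claw": -1}, {"x": -0.03, "y": 0, "z": -0.15, "rx": 0, "ry": 0, "rz": 0, "claw": -1}])

```text
time: 26.18
tool_pos: [0.5356, 0.0051, 0.1862]
tool_rot: [3.136, -0.001, 1.266]
contact_force: [-0.2, -0.5, -0.1]
opening: 0.0003
grip_force: 0.0
```

```bash
python3 - <<'E'
from h import *
for i in range(2): read_camera('top')
im,d,M,p=wrist(); s=robot.observe();print(s['time'],s['tool_pos'],s['contact_force'])
C=np.array([.56,.088]);u=np.array([.2874,.9578]);n=np.array([.9578,-.2874])
P=wcloud(d,M,p);q=P[:,:2]-C;t=q@u+.0008;nn=q@n
for nm,a,z,r in [('jar',.037,.061,.03),('sv',.001,.063,.02),('lv',-.028,.071,.02),('wedge',-.064,.077,.03)]:
    m=(np.hypot(t-a,nn)<r)&(abs(P[:,2]-z)<.0035)
    if m.sum()>5: print(nm,m.sum(),t[m].mean().round(4),nn[m].mean().round(4),P[m,2].mean().round(4),np.percentile(t[m],[2,98]).round(4),np.percentile(nn[m],[2,98]).round(4))
sd,_=read_camera('side'); c=np.zeros((600,800,3),np.uint8)
c[:480,:400]=cv2.resize(im[0:240,220:420],(400,480),interpolation=cv2.INTER_CUBIC)
c[:480,400:]=cv2.resize(sd[130:220,285:360],(400,480),interpolation=cv2.INTER_CUBIC); cv2.imwrite('pics/f.png',c)
E
```

```text
26.3333 [0.53366266 0.00632262 0.18227438] [-0.28704655  0.11266118 -0.25986444]
jar 2078 0.0364 -0.0003 0.0618 [0.0096 0.0602] [-0.0209  0.0199]
sv 631 0.0045 0.0005 0.0629 [-0.0093  0.0197] [-0.0096  0.0105]
lv 806 -0.0288 -0.0002 0.0713 [-0.0443 -0.0163] [-0.0126  0.0126]
wedge 1856 -0.064 -0.0004 0.0765 [-0.0838 -0.0449] [-0.0177  0.0167]
```

View pics/f.png

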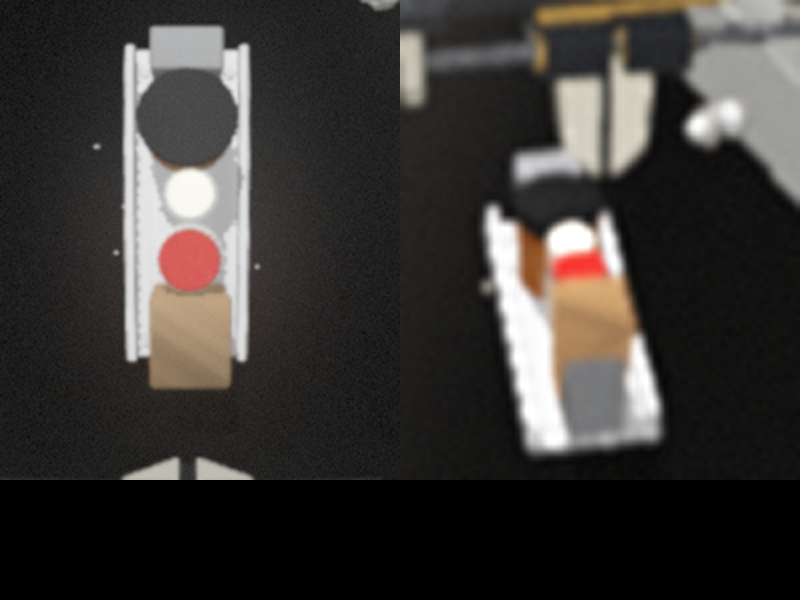

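The final pictures show stop, jar, small vial, large vial, wedge and slope in one tight upright row along the middle, with the gripper clear.

```bash
python3 -c "
from cell import robot
print(robot.hand_in())"
```

```text
the job is handed in; nothing more can be done
None
```

The trough is packed and the job is handed in: jar against the stop, then the small vial, then the large vial, with the wedge pressed home (foot about 6 mm above the floor, held under a 33 N push), and I left the timer and dish alone.

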